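# Set up the light base for sorting a mosquito catch

### The arm

A 6-joint arm with a two-finger parallel gripper is mounted at the origin on the work surface. World frame = base frame: x ahead of the robot, y to its left, z up, the work surface at z = 0. Lengths are in mm, angles in rad, forces in N, time in s.
With the tool pointing down it reaches from about 300 to 775 mm from the base axis. Payload 14.6 kg.
Tool frame: the origin (TCP) lies midway between the tips of the shut fingers; the grasp point (between the pads) lies 19 mm behind it; z points along the fingers, y is the direction in which the jaws open and shut (so a half turn about z gives the same grasp; the last joint's range is limited). The gripper opens to 94 mm and grips with 3 to 60 N. Pads are 16 mm wide; open, the fingers measure 119 mm over their backs; the gripper's body (75 mm by 177 mm) begins 78 mm behind the grasp point.
Start: joints at [1.13, 0.3, 1.521, -0, 1.321, -0.067], TCP at [200.832, 512.011, 170.046] pointing down, gripper open.
Joint ranges: [-3.03, 3.03], [-0.79, 2.21], [0.23, 2.52], [-1.04, 4.18], [0, 3.07], [-2.55, 2.55]. Speed limits (rad/s): [2.22, 2.22, 2.57, 3.14, 3.14, 3.14].

### API

Orientations are given as [roll, pitch, yaw] about the fixed x, y, z axes, in that order (R = Rz(yaw) Ry(pitch) Rx(roll)).
In Python, from cell import read_state, camera, get_calibration, sign_off gives the robot as it stands.
- The arm moves only by the tool carry_out, never from a script. Its argument "series" is a list of rows, each an object with "delta_pos": the shift along the world's x, y, z in mm, a list of three; "turn": the turn, a rotation vector about the world's x, y, z in rad, a list of three; "hand": the opening, from 0 (shut) to 1 (fully open). A call has 1 to 8 rows; each row is the pose to reach, as a shift and turn from the pose commanded when the call began; what a row does not reach only later rows make up. A row lasts 1/8 s, in which the tool goes at most 62.5 mm and 10.7 degrees, less where a joint would pass 70% of its speed; a pose out of reach is approached as far as the arm can. A call with a gripper value outside its range is refused whole. The fingers move at their own pace and stop on an object; "squeeze" is the grip in N (left out, the last holds). Time passes only in rows, so rows that repeat a pose let the fingers close. It gives the time, the measured TCP pose, the force and the opening at its end, in the units of the state.
- read_state(): the state, without advancing time (a new reading comes with each control period).
- camera(name): name is "side" or "top"; returns the picture (420x560x3 uint8, red, green, blue); there is no depth.
- get_calibration(name): a dict with "intrinsics" (3x3 intrinsics, pixels), "pose" (4x4, takes a point from camera to world coordinates). Camera axes: x right, y down, z forward; pixel columns grow to the right and rows downward; lengths in mm; the calibration is good to about 2 mm. A picture is of the moment at which its call begins. get_calibration takes no time and is no camera call.
- sign_off(): hands the job in, once; it reports no verdict.
The state is a dict: "clock": time; "joints": joint angles; "qd": joint speeds; "effort": joint torques, N m; "eef_pos": TCP position; "eef_rot": TCP orientation; "wrist_force": force on the tool from outside, world axes, zero at the start; "moment": the same for the moment, N m; "finger_gap": finger opening in mm.
Only numpy, scipy, OpenCV 4.12 (cv2) and the standard library are available. Lean on these libraries where they do the work, as an engineer would, in place of code of your own. Each camera call takes 0.05 s, during which the arm holds its last target.

### The job

Set up the light base for sorting a mosquito catch: put the frosted glass disc into the round seat in its top, one edge in first and then let down level until it lies flush, then put the covered Petri dish of mosquitoes centred on the disc, carrying the dish level. Facing the side of the base with the knob, the yellow-capped pot belongs close beside the base's left side and the blue-capped pot close beside its right side (both in line with the disc), and the green-lidded trap jar close behind the base in line with the disc, all three standing upright on the bench clear of the base and no more than about 5 cm from it. Leave the red-capped pot, the black disc and the tally counter where they are.

Things in the scene. Friction and masses are not known exactly. Their poses are not given: they have to be found in the camera images.
- light_base: Fixed light base, 150 (x) x 160 (y) x 32 mm high, white, dark top. Origin: centre of underside. Front -x has a black knob (11 mm out); left is +y. In mid-top a round seat, 64 mm wide, floor at 26 mm height, 2 mm chamfer, walled only front and back. Left and right, finger notches join it: 48 mm wide in x, 26 to 68 mm out in y, floor at 14 mm; fingers holding a disc's left and right edges fit there.
- frosted_disc: Loose blue-green frosted glass stage disc, 60 mm diameter, 6 mm thick, about 40 g, lying flat on the bench. Origin: centre of its underside; z is its axis. In its seat its underside is 26 mm above the bench and its top flush with the base's top (32 mm).
- dish: Closed clear Petri dish, 60 mm diameter, 15 mm high, about 30 g, with a tan paper and dark mosquitoes seen inside. Origin: centre of its underside; z up. Lid and bottom are one piece.
- yellow_pot: Specimen pot with a yellow screw cap, upright: clear body 41 mm diameter up to 46 mm, cap 45 mm diameter from 46 to 60 mm height, about 40 g. Origin: centre of its underside; z up.
- blue_pot: Specimen pot like the yellow one (cap 45 mm diameter, 60 mm high) but with a blue cap. Origin: centre of its underside; z up.
- trap_jar: Trap jar, upright: clear body 57 mm diameter up to 55 mm, green lid 60 mm diameter with a round pale mesh window, from 55 to 70 mm height, about 90 g. Origin: centre of its underside; z up.
- red_pot: Bystander, to be left alone: specimen pot like the yellow one (cap 45 mm diameter, 60 mm high) but with a red cap. Origin: centre of its underside.
- black_disc: Bystander, to be left alone: black stage disc, 60 mm diameter, 6 mm thick, flat on the bench. Origin: centre of its underside.
- tally_counter: Bystander, to be left alone: steel hand tally counter lying on its back, round body 44 mm diameter, 26 mm high, with a thumb lever sticking out to 39 mm from the centre along its +x. Origin: centre of the round body's underside.

How it is judged (in metres and radians):
On the way, in this order (a step that is already met when the one before it is completed fails the run):
1. the frosted disc, tilted at least 5 degrees, is in the mouth of the seat with one edge (angle between frosted_disc's own z axis and vertical between 0.087 and 0.7 rad and horizontal distance between frosted_disc and light_base below 0.014 m and z of frosted_disc in the frame of light_base between 0.024 and 0.038 m), for 0.05 s.
2. the disc lies level on the floor of its seat (horizontal distance between frosted_disc and light_base below 0.005 m and z of frosted_disc in the frame of light_base between 0.023 and 0.0285 m and angle between frosted_disc's own z axis and vertical below 0.05 rad), for 0.3 s.
At the end, for the whole second after the job is handed in: Disc level and flush in its seat; dish level on it, centres within 10 mm; yellow pot left, blue pot right (centres 101-165 mm from the base centre), trap jar behind (103-168 mm), each within 35 mm of in line with the disc, upright on the bench; all released and still (all of step 2 and horizontal distance between dish and frosted_disc below 0.01 m and z of dish in the frame of light_base between 0.029 and 0.036 m and angle between each of dish, yellow_pot, blue_pot, trap_jar's own z axis and vertical below 0.06 rad and y of yellow_pot in the frame of light_base between 0.101 and 0.165 m and x of yellow_pot in the frame of light_base between -0.035 and 0.035 m and height (world z) of yellow_pot between -0.004 and 0.004 m and y of blue_pot in the frame of light_base between -0.165 and -0.101 m and x of blue_pot in the frame of light_base between -0.035 and 0.035 m and height (world z) of blue_pot between -0.004 and 0.004 m and x of trap_jar in the frame of light_base between 0.103 and 0.168 m and y of trap_jar in the frame of light_base between -0.035 and 0.035 m and height (world z) of trap_jar between -0.004 and 0.004 m and linear speed of each of frosted_disc, dish, yellow_pot, blue_pot, trap_jar below 0.02 m/s); the robot touches nothing.
It fails at once if the red pot is pushed more than 25 mm or tipped over (distance of red_pot from where it was at the start of the episode above 0.025 m or angle between red_pot's own z axis and vertical above 0.6 rad).
It fails at once if the black disc is pushed more than 25 mm or tipped over (distance of black_disc from where it was at the start of the episode above 0.025 m or angle between black_disc's own z axis and vertical above 0.6 rad).
It fails at once if the tally counter is pushed more than 25 mm or tipped over (distance of tally_counter from where it was at the start of the episode above 0.025 m or angle between tally_counter's own z axis and vertical above 0.6 rad).
It fails at once if the dish is tilted more than 30 degrees (angle between dish's own z axis and vertical above 0.52 rad).
It also fails if it takes over 131 s, if anything falls off the work surface, if the arm or the gripper's body presses on something with over 40 N, if the wrist force passes 120 N, or if a joint passes its speed limit or range.

## Working session

There is one attempt and no reset: what is moved stays moved. The work goes in short steps, Python scripts to look and compute and a tool call to move; the robot and the scene stay as the last step left them, time stands still between calls to the robot, and variables do not carry over. Pictures are saved under pics/ and viewed, and the job is handed in when it is done.

Besides the shell and the picture viewer there is one more tool, called after "Request:" as name(argument=value, ...), one argument or row to a line, values as JSON. carry_out: Moves the arm, as the interface text tells. Its arguments: {"type":"object","properties":{"series":{"type":"array"},"squeeze":{"type":"number"}},"required":["series"]}

```bash
ls; mkdir -p pics; python3 - <<'E'
from cell import *
import cv2
s=read_state(); print(s)
for n in("top","side"):
    im=camera(n); cv2.imwrite(f"pics/{n}0.png",im[:,:,::-1]); c=get_calibration(n); print(n,c)
E
```

```text
pics
{'clock': 0.0, 'joints': array([ 1.13042566e+00,  3.00494009e-01,  1.52158536e+00,  1.10063522e-05,
        1.32069212e+00, -6.66015691e-02]), 'qd': array([ 1.35756719e-03,  8.30608597e-04,  4.88114141e-04, -5.38562608e-05,
       -1.14965022e-03, -1.56101620e-03]), 'effort': array([ 4.48531136e-03, -5.31849360e+01, -3.52722681e+01,  7.09970389e-02,
        2.46166351e-02, -9.72675525e-05]), 'eef_pos': array([200.69012898, 511.75039433, 169.47198014]), 'eef_rot': array([-3.14041715e+00, -8.90908175e-05,  2.76782078e+00]), 'wrist_force': array([-0.04998918, -0.84863444, -0.75820795]), 'moment': array([-0.03309297,  0.05134137, -0.01962305]), 'finger_gap': 93.68276589321776}
top {'intrinsics': array([[420.40023205,   0.        , 282.14819084],
       [  0.        , 420.40023205, 200.47831761],
       [  0.        ,   0.        ,   1.        ]]), 'pose': array([[-7.18665428e-03, -9.97420668e-01,  7.14168211e-02,
         4.18304007e+02],
       [-9.99970016e-01,  6.96226975e-03, -3.39033634e-03,
        -1.50044084e+01],
       [ 2.88436836e-03, -7.14390449e-02, -9.97440797e-01,
         1.27037462e+03],
       [ 0.00000000e+00,  0.00000000e+00,  0.00000000e+00,
         1.00000000e+00]])}
side {'intrinsics': array([[415.97783447,   0.        , 271.4925449 ],
       [  0.        , 415.97783447, 209.45152986],
       [  0.        ,   0.        ,   1.        ]]), 'pose': array([[ 7.23345401e-01, -5.45547363e-01,  4.23260565e-01,
         3.91338756e+00],
       [-6.90419535e-01, -5.62924844e-01,  4.54352821e-01,
        -5.09637106e+02],
       [-9.60709583e-03, -6.20881386e-01, -7.83845654e-01,
         9.21311345e+02],
       [ 0.00000000e+00,  0.00000000e+00,  0.00000000e+00,
         1.00000000e+00]])}
```

View pics/top0.png

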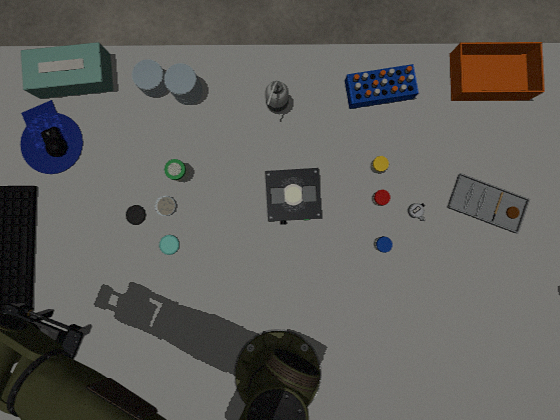

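View pics/side0.png

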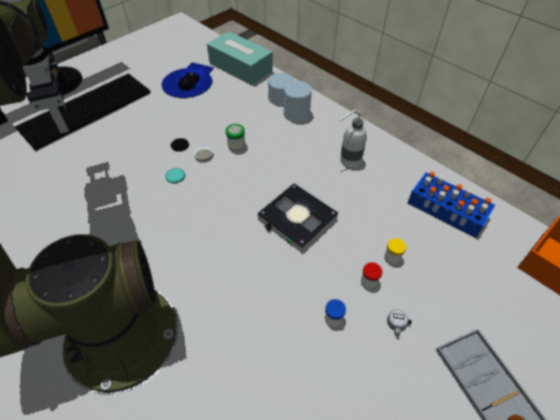

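The top view shows the base at about (293,194), with its knob at the bottom (-x). On the left are the frosted disc (169,244), dish (166,206), jar (175,169) and black disc (135,215). On the right are the yellow (381,163), red (382,197) and blue (384,244) pots and the tally counter (416,211).

```bash
cat > h.py <<'E'
import numpy as np, cv2
from cell import *
def ray(n,uv,z):
    c=get_calibration(n);K=c['intrinsics'];T=c['pose']
    d=T[:3,:3]@np.linalg.inv(K)@np.array([uv[0],uv[1],1.]);o=T[:3,3]
    return o+d*(z-o[2])/d[2]
def proj(n,p):
    c=get_calibration(n);K=c['intrinsics'];T=c['pose']
    q=K@(T[:3,:3].T@(np.array(p,float)-T[:3,3])); return q[:2]/q[2]
def tri(uvt,uvs):
    A=[];b=[]
    for n,uv in(("top",uvt),("side",uvs)):
        c=get_calibration(n);K=c['intrinsics'];T=c['pose']
        d=T[:3,:3]@np.linalg.inv(K)@np.array([uv[0],uv[1],1.]);d/=np.linalg.norm(d)
        P=np.eye(3)-np.outer(d,d);A.append(P);b.append(P@T[:3,3])
    A=np.vstack(A);b=np.hstack(b);return np.linalg.lstsq(A,b,rcond=None)[0]
HS={'green':((50,90,50),(72,255,255)),'yellow':((20,120,80),(34,255,255)),'blue':((105,140,60),(125,255,255)),'red':((0,150,60),(8,255,255)),'teal':((78,80,60),(95,255,255))}
def blob(im,name,near,r=40):
    h=cv2.cvtColor(im,cv2.COLOR_RGB2HSV);m=cv2.inRange(h,*[np.array(x) for x in HS[name]])
    mm=np.zeros_like(m);cv2.circle(mm,near,r,255,-1);m&=mm
    cs,_=cv2.findContours(m,cv2.RETR_EXTERNAL,cv2.CHAIN_APPROX_NONE)
    c=max(cs,key=cv2.contourArea);
    (x,y),(a,b),t=cv2.fitEllipse(cv2.convexHull(c));return (x,y),(a,b)
E
python3 - <<'E'
from h import *
t=cv2.imread('pics/top0.png')[:,:,::-1].copy();s=cv2.imread('pics/side0.png')[:,:,::-1].copy()
for n,nt,ns,z in(('yellow',(381,163),(396,247),60),('blue',(384,244),(336,309),60),('red',(382,197),(373,271),60),('green',(175,169),(235,131),70),('teal',(169,244),(175,175),6)):
    a,sa=blob(t,n,nt,20);b,sb=blob(s,n,ns,20)
    print(n,np.round(a,1),np.round(sa,1),np.round(b,1),'top',ray('top',a,z).round(1),'side',ray('side',b,z).round(1),'tri',tri(a,b).round(1))
a=cv2.resize(t[150:260,110:200],None,fx=6,fy=6,interpolation=2);cv2.imwrite('pics/c1.png',a[:600,:,::-1])
a=cv2.resize(t[155:230,250:335],None,fx=8,fy=8,interpolation=2);cv2.imwrite('pics/c2.png',a[:,:,::-1])
E
```

```text
yellow [380.4 163. ] [15.  15.6] [396.2 246.3] top [ 612.1 -305.5   60. ] side [ 609.5 -307.5   60. ] tri [ 612.7 -306.5   55.5]
blue [383.9 244.1] [14.9 15.4] [335.1 309. ] top [ 377.4 -309.9   60. ] side [ 376.  -312.2   60. ] tri [ 377.5 -311.1   55.9]
red [381.6 196.9] [14.8 15.2] [372.  270.9] top [ 513.2 -306.6   60. ] side [ 511.6 -309.2   60. ] tri [ 513.9 -307.9   55.6]
green [174.2 168.9] [20.  20.4] [234.8 131.1] top [597.4 290.8  70. ] side [594.8 284.5  70. ] tri [599.3 292.1  62.6]
teal [168.9 244.4] [19.1 19.8] [174.8 175.1] top [379.4 320.4   6. ] side [380.2 319.3   6. ] tri [379.9 320.1   5.6]
```

View pics/c1.png

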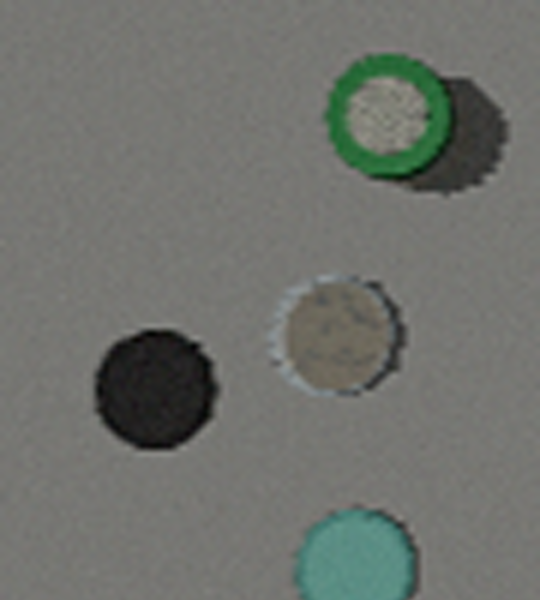

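View pics/c2.png

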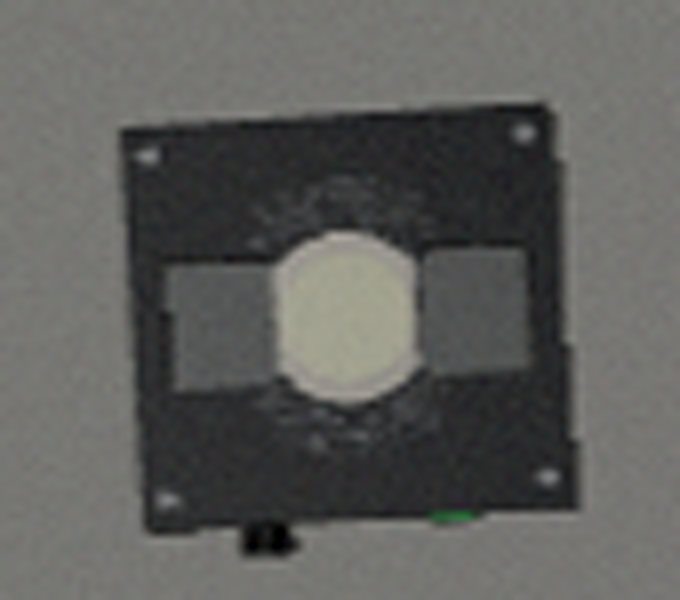

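The crops show the base turned slightly clockwise. Its screws are at crop pixels (148,157), (525,132), (167,500) and (548,477), and the seat disc is at (345,317). The dish's paper is at crop pixel (337,335).

```bash
python3 - <<'E'
from h import *
t=cv2.imread('pics/top0.png')[:,:,::-1].copy();s=cv2.imread('pics/side0.png')[:,:,::-1].copy()
f=lambda u,k,o:((u[0]+.5)/k-.5+o[0],(u[1]+.5)/k-.5+o[1])
P=[ray('top',f(u,8,(250,155)),32) for u in((148,157),(525,132),(167,500),(548,477))]
P=np.array(P);print(P.round(1),P.mean(0).round(1))
for a,b in((0,1),(2,3),(2,0),(3,1)):
    d=P[b]-P[a];print(np.linalg.norm(d).round(1),np.degrees(np.arctan2(d[1],d[0])).round(2))
# dark top min-area
g=cv2.cvtColor(t,cv2.COLOR_RGB2GRAY)
m=(g<75).astype(np.uint8)*255; mm=np.zeros_like(m);mm[160:224,255:330]=255;m&=mm
m=cv2.morphologyEx(m,cv2.MORPH_OPEN,np.ones((11,11)))  if 0 else m
cs,_=cv2.findContours(m,0,1);c=max(cs,key=cv2.contourArea)
m2=np.zeros_like(m);cv2.drawContours(m2,[c],-1,255,-1);m2=cv2.morphologyEx(m2,cv2.MORPH_OPEN,np.ones((13,13)))
cs,_=cv2.findContours(m2,0,1);c=max(cs,key=cv2.contourArea)
r=cv2.minAreaRect(c);print(r,ray('top',r[0],32).round(1))
# seat: bright
m=(t[:,:,0]>140).astype(np.uint8)*255;m&=mm
cs,_=cv2.findContours(m,0,1);c=max(cs,key=cv2.contourArea);x,y,w,h=cv2.boundingRect(c);print((x+w/2-.5,y+h/2-.5),w,h,ray('top',(x+w/2-.5,y+h/2-.5),26).round(1))
m=(s.max(2)>170).astype(np.uint8)*255;mm=np.zeros_like(m);mm[195:235,275:325]=255;m&=mm
cs,_=cv2.findContours(m,0,1);c=max(cs,key=cv2.contourArea);e=cv2.fitEllipse(c);print('seat side',e,ray('side',e[0],26).round(1))
for z in(2,8,15):print('dish',ray('top',f((337,335),6,(110,150)),z).round(1))
print('blk',ray('top',f((156,390),6,(110,150)),6).round(1))
print('tally',ray('top',(417,211),26).round(1),ray('top',(419,220),20).round(1))
a=cv2.resize(s[115:185,155:255],None,fx=8,fy=8,interpolation=2);cv2.imwrite('pics/c3.png',a[:,:,::-1])
E
```

```text
[[ 585.4   22.    32. ]
 [ 593.8 -117.9   32. ]
 [ 458.3   15.6   32. ]
 [ 465.7 -124.8   32. ]] [525.8 -51.3  32. ]
140.2 -86.57
140.6 -86.95
127.4 2.87
128.3 3.05
((292.9264221191406, 194.30752563476562), (50.734676361083984, 53.77528381347656), 87.51044464111328) [525.  -51.2  32. ]
(293.0, 194.0) 17 21 [526.5 -51.6  26. ]
seat side ((297.5115051269531, 213.42832946777344), (15.308660507202148, 20.541057586669922), 85.70088958740234) [528.7 -50.   26. ]
dish [496.6 332.3   2. ]
dish [496.3 330.6   8. ]
dish [495.8 328.7  15. ]
blk [469.4 421.4   6. ]
tally [ 473.3 -418.8   26. ] [ 446.8 -425.9   20. ]
```

View pics/c3.png

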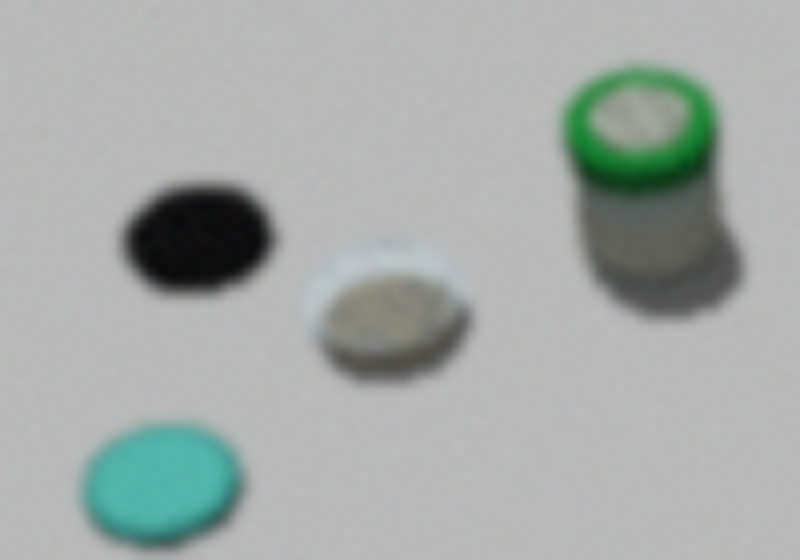

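Request:
carry_out(
  series=[
    {"delta_pos": [45, -48, -10], "turn": [0, 0, 0.11], "hand": 1},
    {"delta_pos": [90, -96, -30], "turn": [0, 0, 0.22], "hand": 1},
    {"delta_pos": [135, -144, -60], "turn": [0, 0, 0.33], "hand": 1},
    {"delta_pos": [179, -192, -90], "turn": [0, 0, 0.428], "hand": 1},
    {"delta_pos": [179, -192, -90], "turn": [0, 0, 0.428], "hand": 1},
    {"delta_pos": [179, -192, -90], "turn": [0, 0, 0.428], "hand": 1},
    {"delta_pos": [179, -192, -90], "turn": [0, 0, 0.428], "hand": 1},
  ],
  squeeze=12,
)

```text
clock: 0.98
eef_pos: [379.5, 320.7, 80.4]
eef_rot: [3.141, 0.0, -3.087]
wrist_force: [-0.7, -1.1, -0.7]
finger_gap: 93.8
```

```bash
python3 - <<'E'
from h import *
for i in range(2):
    t=camera('top');s=camera('side');S=read_state();print(S['eef_pos'],S['eef_rot'],S['joints'],S['wrist_force'],S['finger_gap'])
a=cv2.resize(t[190:290,110:230],None,fx=5,fy=5);b=cv2.resize(s[110:230,110:230],None,fx=4,fy=4)
b=cv2.copyMakeBorder(b,0,20,0,0,0)[:500, :]
cv2.imwrite('pics/a1.png',a[:,:,::-1]);cv2.imwrite('pics/a2.png',b[:,:,::-1])
E
```

```text
[379.36291332 320.98120718  80.57415526] [ 3.14106700e+00  6.26092085e-04 -3.08613041e+00] [ 6.28447729e-01  2.79260097e-01  1.77003717e+00  1.15256006e-04
  1.09148431e+00 -9.97864121e-01] [ 0.58439562  0.03319263 -0.00717918] 93.72180302452459
[379.39811545 320.80248365  80.45017977] [ 3.14123314e+00  4.87883241e-04 -3.08607710e+00] [ 6.28154002e-01  2.79374422e-01  1.77021504e+00  4.26014561e-05
  1.09139834e+00 -9.98177601e-01] [ 0.43083673  0.04920581 -0.43152555] 94.45177870437378
```

View pics/a2.png

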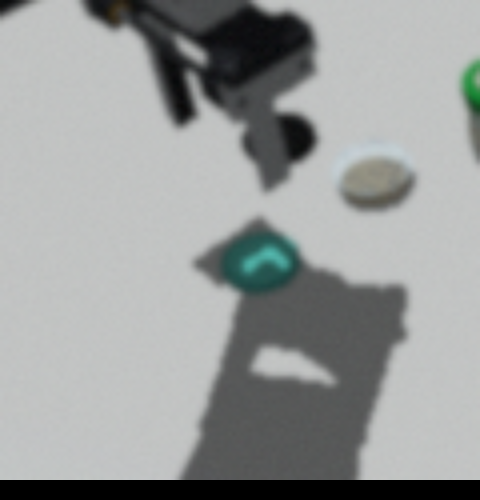

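The side crop shows both fingers straddling the disc, with tips at about (180,122) and (270,188) and the disc at (261,262). I'm descending now.

Request:
carry_out(
  series=[
    {"delta_pos": [0, 0, -25], "turn": [0, 0, 0], "hand": 1},
    {"delta_pos": [0, 0, -50], "turn": [0, 0, 0], "hand": 1},
    {"delta_pos": [0, 0, -65], "turn": [0, 0, 0], "hand": 1},
    {"delta_pos": [0, 0, -72], "turn": [0, 0, 0], "hand": 1},
    {"delta_pos": [0, 0, -76], "turn": [0, 0, 0], "hand": 1},
    {"delta_pos": [0, 0, -78], "turn": [0, 0, 0], "hand": 1},
    {"delta_pos": [0, 0, -78], "turn": [0, 0, 0], "hand": 1},
  ],
)

```text
clock: 2.05
eef_pos: [380.0, 320.1, 2.4]
eef_rot: [3.141, 0.0, -3.087]
wrist_force: [-0.2, -0.6, -0.5]
finger_gap: 94.4
```

```bash
python3 - <<'E'
from h import *
t=camera('top');s=camera('side');S=read_state();print(S['eef_pos'],S['wrist_force'],S['finger_gap'])
b=cv2.resize(s[130:230,110:230],None,fx=5,fy=5)
cv2.imwrite('pics/a3.png',b[:,:,::-1])
E
```

```text
[380.00077031 320.11959992   2.38098122] [ 0.50698888  0.25543822 -0.28566109] 93.9989027538249
```

View pics/a3.png

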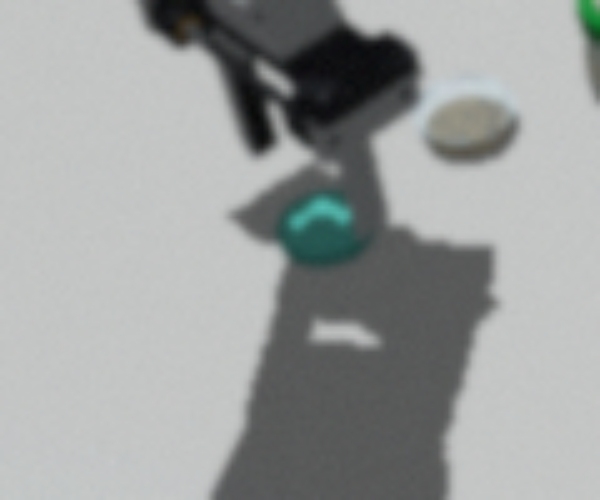

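```bash
python3 - <<'E'
from h import *
j=np.array([np.cos(1.6258),np.sin(1.6258),0])
for k in(-60,-47,47,60):
    p=np.array([380,320.1,2.4])+k*j
    u=proj('side',p);print(k,p.round(),u.round(1),((u-[110,130])*5).round())
u=proj('side',[379.6,320,6]);print(((u-[110,130])*5).round())
E
```

```text
-60 [383. 260.   2.] [187.6 185.9] [388. 279.]
-47 [383. 273.   2.] [184.8 183.6] [374. 268.]
47 [377. 367.   2.] [165.2 168.2] [276. 191.]
60 [377. 380.   2.] [162.6 166.1] [263. 180.]
[323. 225.]
```

```bash
python3 - <<'E'
from h import *
j=np.array([np.cos(1.6258),np.sin(1.6258),0])
for k in(-53,53):
    p=np.array([379.4,320.8,80.5])+k*j
    u=proj('side',p);print(k,p.round(),u.round(1),((u-[110,110])*4).round())
s=camera('side');b=cv2.resize(s[145:195,145:205],None,fx=12,fy=12,interpolation=2)
b=np.clip(b.astype(float)*1.6,0,255).astype(np.uint8)
cv2.imwrite('pics/a4.png',b[:,:,::-1])
t=camera('top');b=cv2.resize(t[215:270,130:205],None,fx=10,fy=10,interpolation=2);b=np.clip(b.astype(float)*2,0,255).astype(np.uint8)
cv2.imwrite('pics/a5.png',b[:,:,::-1])
E
```

```text
-53 [382. 268.  80.] [181.  166.1] [284. 225.]
53 [376. 374.  80.] [158.  148.5] [192. 154.]
```

View pics/a4.png

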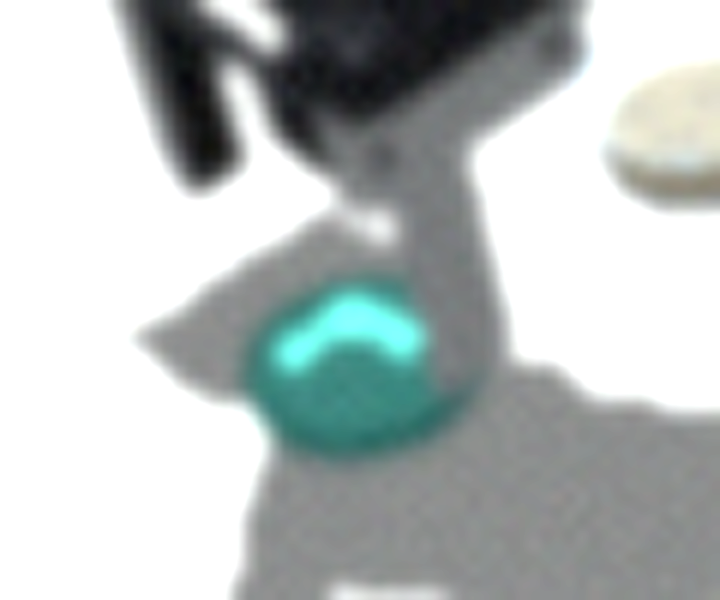

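View pics/a5.png

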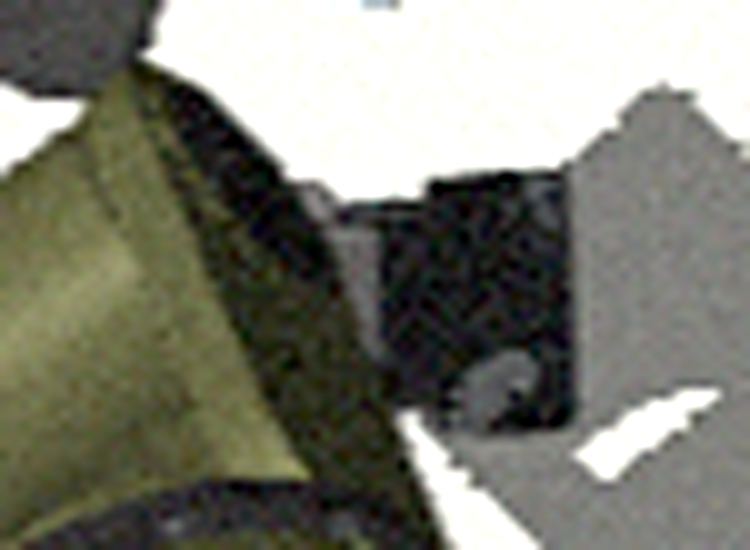

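```bash
python3 - <<'E'
from h import *
j=np.array([np.cos(1.6258),np.sin(1.6258),0]);n=np.array([-j[1],j[0],0])
def f(uv,c):
    a=ray('side',uv,0);b=ray('side',uv,100);d=b-a;c=np.array(c)
    t=n@(c-a)/(n@d);p=a+t*d;return p.round(1),(j@(p-c)).round(1)
for uv in((161.7,160.4),(183,176.7),(180.5,177),(186.5,176)):print(f(uv,[380,320.1,0]))
for uv in((155,140.5),(177.5,157)):print(f(uv,[379.4,320.8,0]))
# try expected tip span
E
```

```text
(array([377. , 374.4,  30.8]), np.float64(54.4))
(array([382.6, 273. ,  32.7]), np.float64(-47.1))
(array([381.8, 288. ,  20.5]), np.float64(-32.2))
(array([383.7, 252.4,  50.7]), np.float64(-67.8))
(array([376.3, 377.3, 109.5]), np.float64(56.6))
(array([382. , 274.2, 112.1]), np.float64(-46.6))
```

The visible tips sit about 30 mm above the reported TCP, so the fingers probably retract as they open. I'll raise the arm and measure tip height at several openings.

Request:
carry_out(
  series=[
    {"delta_pos": [0, 0, 30], "turn": [0, 0, 0], "hand": 0.65},
    {"delta_pos": [0, 0, 58], "turn": [0, 0, 0], "hand": 0.65},
    {"delta_pos": [0, 0, 78], "turn": [0, 0, 0], "hand": 0.65},
    {"delta_pos": [0, 0, 78], "turn": [0, 0, 0], "hand": 0.65},
    {"delta_pos": [0, 0, 78], "turn": [0, 0, 0], "hand": 0.65},
    {"delta_pos": [0, 0, 78], "turn": [0, 0, 0], "hand": 0.65},
  ],
)

```text
clock: 3.0
eef_pos: [379.5, 319.7, 79.1]
eef_rot: [-3.141, -0.001, -3.087]
wrist_force: [0.7, -0.4, -0.8]
finger_gap: 61.2
```

```bash
python3 - <<'E'
from h import *
s=camera('side');S=read_state();print(S['eef_pos'],S['finger_gap'])
b=cv2.resize(s[120:195,135:225],None,fx=8,fy=8,interpolation=2)
b=np.clip(b.astype(float)*1.6,0,255).astype(np.uint8)
cv2.imwrite('pics/a6.png',b[:,:,::-1])
E
```

```text
[379.51986488 319.7861389   79.24215599] 61.2066611657929
```

Request:
carry_out(
  series=[
    {"delta_pos": [0, 0, 0], "turn": [0, 0, 0], "hand": 0},
    {"delta_pos": [0, 0, 0], "turn": [0, 0, 0], "hand": 0},
    {"delta_pos": [0, 0, 0], "turn": [0, 0, 0], "hand": 0},
    {"delta_pos": [0, 0, 0], "turn": [0, 0, 0], "hand": 0},
  ],
)

```text
clock: 3.55
eef_pos: [379.8, 320.0, 80.0]
eef_rot: [3.142, -0.0, -3.087]
wrist_force: [1.0, -0.0, 0.5]
finger_gap: 24.7
```

```bash
python3 - <<'E'
from h import *
s=camera('side');S=read_state();print(S['eef_pos'],S['finger_gap'])
b=cv2.resize(s[120:195,135:225],None,fx=8,fy=8,interpolation=2)
b=np.clip(b.astype(float)*1.6,0,255).astype(np.uint8)
cv2.imwrite('pics/a7.png',b[:,:,::-1])
print((proj('side',S['eef_pos'])-[135,120])*8)
E
```

```text
[379.83038381 320.0156534   80.05293801] 20.92809545375943
[276.85946563 298.64437129]
```

View pics/a6.png

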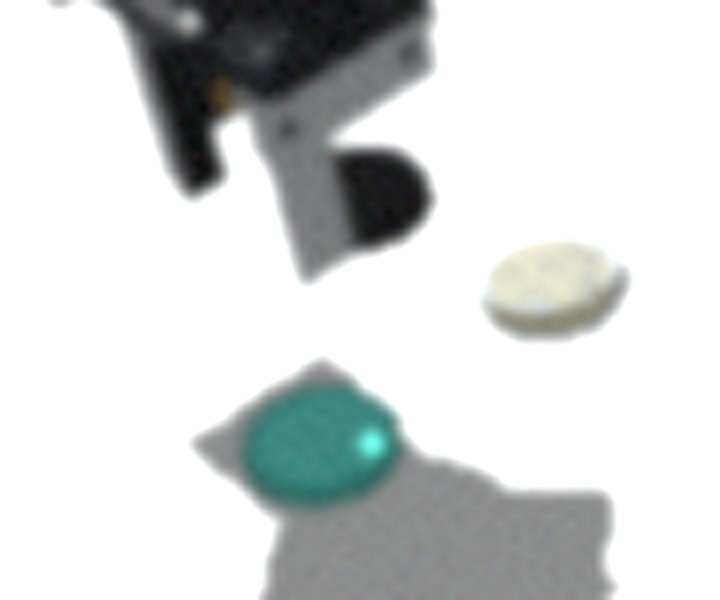

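View pics/a7.png

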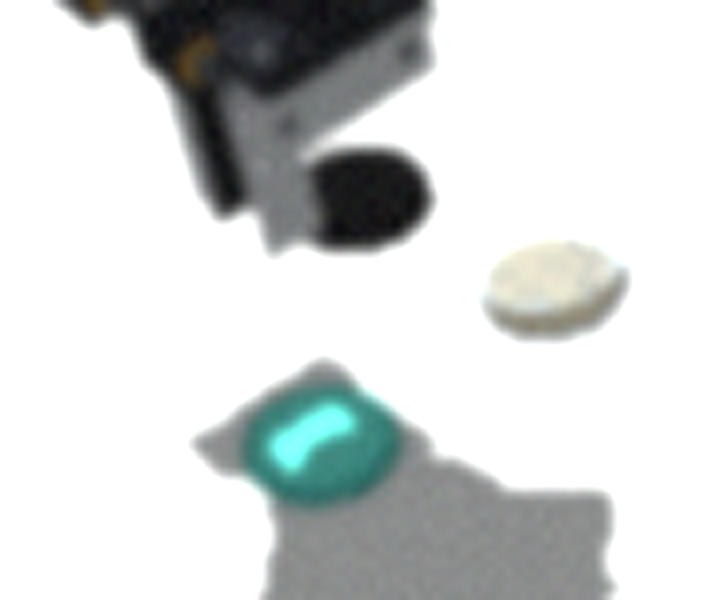

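The offset doesn't depend on opening. The fingertip and its shadow also stay apart at a reported z of 2.4, so the tips really are about 30 mm above the bench. I'll descend in small steps, watching the force.

Request:
carry_out(
  series=[
    {"delta_pos": [0, 0, 0], "turn": [0, 0, 0], "hand": 1},
    {"delta_pos": [0, 0, 0], "turn": [0, 0, 0], "hand": 1},
    {"delta_pos": [0, 0, 0], "turn": [0, 0, 0], "hand": 1},
    {"delta_pos": [0, 0, -30], "turn": [0, 0, 0], "hand": 1},
    {"delta_pos": [0, 0, -60], "turn": [0, 0, 0], "hand": 1},
    {"delta_pos": [0, 0, -78], "turn": [0, 0, 0], "hand": 1},
    {"delta_pos": [0, 0, -84], "turn": [0, 0, 0], "hand": 1},
    {"delta_pos": [0, 0, -84], "turn": [0, 0, 0], "hand": 1},
  ],
)

```text
clock: 4.6
eef_pos: [379.9, 320.1, -3.7]
eef_rot: [-3.142, -0.0, -3.087]
wrist_force: [-0.7, -0.1, 0.4]
finger_gap: 93.7
```

Request:
carry_out(
  series=[
    {"delta_pos": [0, 0, -2], "turn": [0, 0, 0], "hand": 1},
    {"delta_pos": [0, 0, -4], "turn": [0, 0, 0], "hand": 1},
    {"delta_pos": [0, 0, -6], "turn": [0, 0, 0], "hand": 1},
    {"delta_pos": [0, 0, -6], "turn": [0, 0, 0], "hand": 1},
  ],
)

```text
clock: 5.1
eef_pos: [379.8, 320.0, -10.0]
eef_rot: [-3.142, -0.0, -3.087]
wrist_force: [-1.1, -0.3, -0.4]
finger_gap: 94.1
```

Request:
carry_out(
  series=[
    {"delta_pos": [0, 0, -3], "turn": [0, 0, 0], "hand": 1},
    {"delta_pos": [0, 0, -6], "turn": [0, 0, 0], "hand": 1},
    {"delta_pos": [0, 0, -9], "turn": [0, 0, 0], "hand": 1},
    {"delta_pos": [0, 0, -9], "turn": [0, 0, 0], "hand": 1},
  ],
)

```text
clock: 5.6
eef_pos: [379.7, 319.9, -19.2]
eef_rot: [-3.141, -0.0, -3.087]
wrist_force: [0.9, 0.1, 0.8]
finger_gap: 94.0
```

```bash
python3 - <<'E'
from h import *
s=camera('side');S=read_state();print(S['eef_pos'],S['wrist_force'])
b=cv2.resize(s[120:195,135:225],None,fx=8,fy=8,interpolation=2)
b=np.clip(b.astype(float)*1.6,0,255).astype(np.uint8)
cv2.imwrite('pics/a8.png',b[:,:,::-1])
E
```

```text
[379.76764917 319.96374437 -19.0841326 ] [ 0.27820555  0.26616365 -0.33786598]
```

View pics/a8.png

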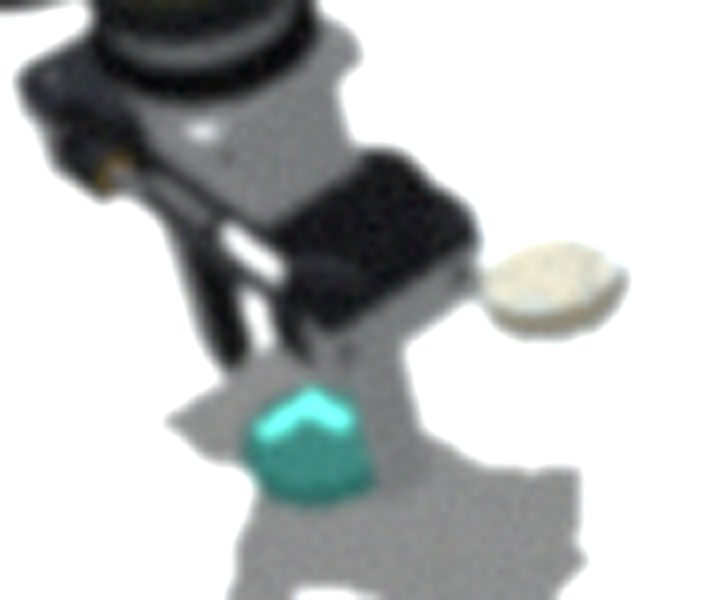

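Request:
carry_out(
  series=[
    {"delta_pos": [0, 0, -1], "turn": [0, 0, 0], "hand": 1},
    {"delta_pos": [0, 0, -2], "turn": [0, 0, 0], "hand": 1},
    {"delta_pos": [0, 0, -4], "turn": [0, 0, 0], "hand": 1},
    {"delta_pos": [0, 0, -5], "turn": [0, 0, 0], "hand": 1},
    {"delta_pos": [0, 0, -5], "turn": [0, 0, 0], "hand": 1},
  ],
)

```text
clock: 6.28
eef_pos: [379.8, 320.0, -24.1]
eef_rot: [-3.141, -0.0, -3.087]
wrist_force: [0.5, -0.3, 0.8]
finger_gap: 94.3
```

```bash
python3 - <<'E'
from h import *
s=camera('side');S=read_state();print(S['eef_pos'],S['wrist_force'])
b=cv2.resize(s[145:195,150:210],None,fx=12,fy=12,interpolation=2)
b=np.clip(b.astype(float)*2,0,255).astype(np.uint8)
cv2.imwrite('pics/a9.png',b[:,:,::-1])
E
```

```text
[379.83437019 320.00330226 -23.96196652] [-0.0393916  0.2226635 -0.3946084]
```

View pics/a9.png

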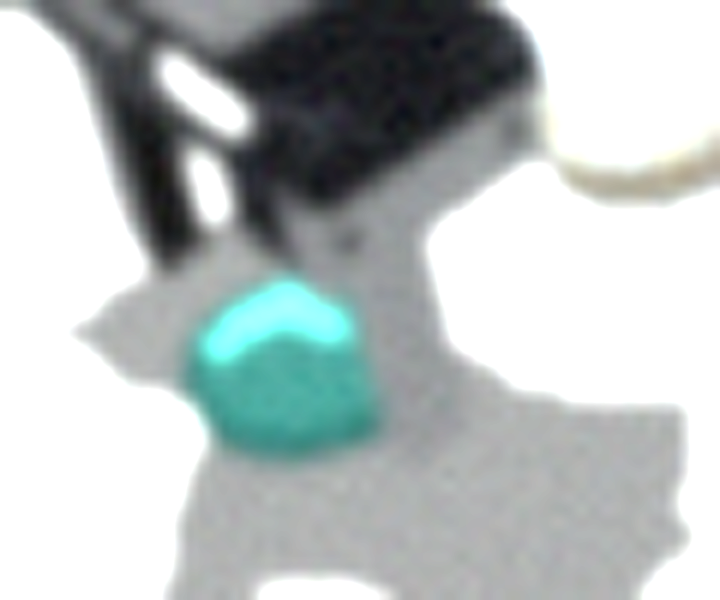

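Request:
carry_out(
  series=[
    {"delta_pos": [0, 0, -1], "turn": [0, 0, 0], "hand": 1},
    {"delta_pos": [0, 0, -2], "turn": [0, 0, 0], "hand": 1},
    {"delta_pos": [0, 0, -2], "turn": [0, 0, 0], "hand": 1},
  ],
)

```text
clock: 6.7
eef_pos: [379.8, 320.0, -26.0]
eef_rot: [-3.142, -0.0, -3.087]
wrist_force: [-0.0, 0.1, 0.0]
finger_gap: 93.9
```

Request:
carry_out(
  series=[
    {"delta_pos": [0, 0, -1], "turn": [0, 0, 0], "hand": 1},
    {"delta_pos": [0, 0, -2], "turn": [0, 0, 0], "hand": 1},
    {"delta_pos": [0, 0, -2], "turn": [0, 0, 0], "hand": 1},
  ],
)

```text
clock: 7.08
eef_pos: [379.8, 320.0, -28.0]
eef_rot: [-3.141, -0.0, -3.087]
wrist_force: [0.3, -0.3, -0.3]
finger_gap: 94.2
```

Request:
carry_out(
  series=[
    {"delta_pos": [0, 0, -1], "turn": [0, 0, 0], "hand": 1},
    {"delta_pos": [0, 0, -1], "turn": [0, 0, 0], "hand": 1},
  ],
)

```text
clock: 7.32
eef_pos: [379.8, 320.0, -29.0]
eef_rot: [-3.142, -0.0, -3.087]
wrist_force: [0.1, 0.6, 0.5]
finger_gap: 93.8
```

Request:
carry_out(
  series=[
    {"delta_pos": [0, 0, -1], "turn": [0, 0, 0], "hand": 1},
    {"delta_pos": [0, 0, -1], "turn": [0, 0, 0], "hand": 1},
  ],
)

```text
clock: 7.58
eef_pos: [379.8, 320.0, -30.0]
eef_rot: [-3.142, -0.0, -3.087]
wrist_force: [-0.4, 0.6, 0.6]
finger_gap: 94.1
```

Request:
carry_out(
  series=[
    {"delta_pos": [0, 0, -1], "turn": [0, 0, 0], "hand": 1},
    {"delta_pos": [0, 0, -1], "turn": [0, 0, 0], "hand": 1},
  ],
)

```text
clock: 7.82
eef_pos: [379.8, 320.0, -31.0]
eef_rot: [-3.141, -0.0, -3.087]
wrist_force: [0.5, 0.2, 0.1]
finger_gap: 93.7
```

```bash
python3 - <<'E'
from h import *
s=camera('side');S=read_state();print(S['eef_pos'],S['wrist_force'],S['joints'])
b=cv2.resize(s[145:195,150:210],None,fx=12,fy=12,interpolation=2)
b=np.clip(b.astype(float)*2,0,255).astype(np.uint8)
cv2.imwrite('pics/a10.png',b[:,:,::-1])
E
```

```text
[379.78178415 319.98559463 -31.02320075] [0.51884267 0.07642177 0.02068898] [ 6.26395505e-01  4.56575675e-01  1.83782347e+00 -1.69013372e-05
  8.47341038e-01 -9.98622404e-01]
```

View pics/a10.png

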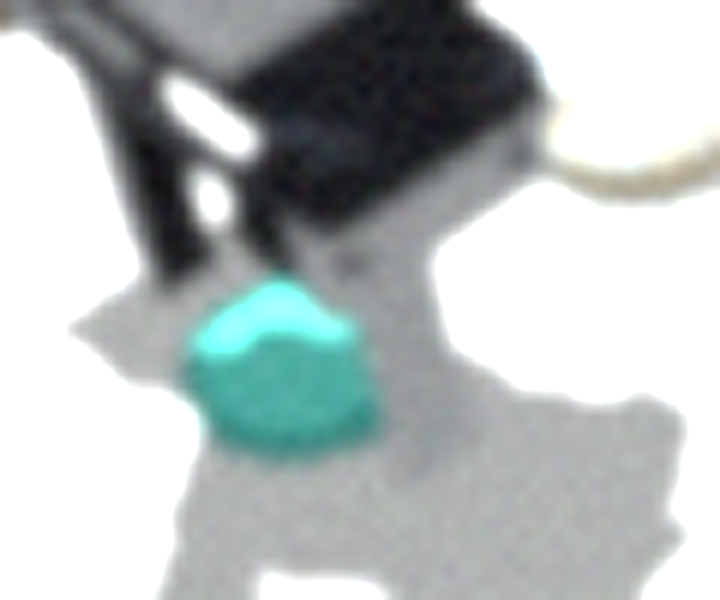

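Request:
carry_out(
  series=[
    {"delta_pos": [0, 0, -1], "turn": [0, 0, 0], "hand": 1},
    {"delta_pos": [0, 0, -1], "turn": [0, 0, 0], "hand": 1},
  ],
)

```text
clock: 8.12
eef_pos: [379.8, 320.0, -32.0]
eef_rot: [-3.142, -0.0, -3.087]
wrist_force: [-0.2, 1.0, -0.5]
finger_gap: 93.6
```

Request:
carry_out(
  series=[
    {"delta_pos": [0, 0, -1], "turn": [0, 0, 0], "hand": 1},
    {"delta_pos": [0, 0, -1], "turn": [0, 0, 0], "hand": 1},
  ],
)

```text
clock: 8.38
eef_pos: [379.8, 320.0, -33.0]
eef_rot: [-3.142, -0.0, -3.087]
wrist_force: [-0.8, 0.6, -0.4]
finger_gap: 94.0
```

Request:
carry_out(
  series=[
    {"delta_pos": [0, 0, -1], "turn": [0, 0, 0], "hand": 1},
    {"delta_pos": [0, 0, -1], "turn": [0, 0, 0], "hand": 1},
  ],
)

```text
clock: 8.62
eef_pos: [379.8, 320.0, -34.0]
eef_rot: [-3.142, -0.0, -3.087]
wrist_force: [0.9, 0.1, -0.3]
finger_gap: 93.9
```

Request:
carry_out(
  series=[
    {"delta_pos": [0, 0, -1], "turn": [0, 0, 0], "hand": 1},
    {"delta_pos": [0, 0, -1], "turn": [0, 0, 0], "hand": 1},
  ],
)

```text
clock: 8.88
eef_pos: [379.8, 320.0, -35.0]
eef_rot: [-3.142, -0.0, -3.087]
wrist_force: [0.4, 0.1, -0.4]
finger_gap: 94.5
```

Request:
carry_out(
  series=[
    {"delta_pos": [0, 0, -1], "turn": [0, 0, 0], "hand": 1},
    {"delta_pos": [0, 0, -1], "turn": [0, 0, 0], "hand": 1},
  ],
)

```text
clock: 9.12
eef_pos: [379.9, 320.1, -35.2]
eef_rot: [3.142, 0.0, -3.087]
wrist_force: [-3.9, -2.7, 13.6]
finger_gap: 93.9
```

```bash
python3 - <<'E'
from h import *
s=camera('side');S=read_state();print(S['eef_pos'],S['wrist_force'])
b=cv2.resize(s[150:195,155:210],None,fx=13,fy=13,interpolation=2)
b=np.clip((b.astype(float)-20)*2.6,0,255).astype(np.uint8)
cv2.imwrite('pics/a11.png',b[:,:,::-1])
E
```

```text
[379.9096313  320.07148915 -35.2018875 ] [-3.39613234 -3.02505719 13.34561959]
```

View pics/a11.png

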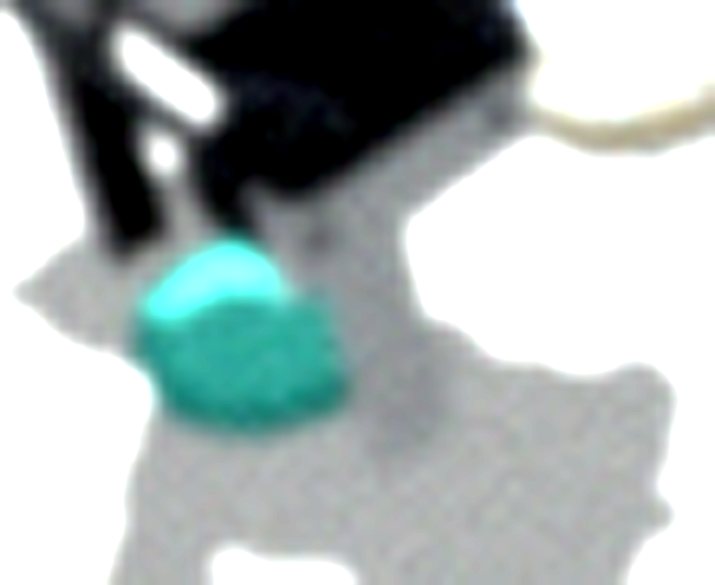

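The fingers touch the bench at a reported z of about -35, where the force rises to 13 N. True tip height is therefore reported z + 35. I'll back off to about 1.5 mm and grip.

Request:
carry_out(
  series=[
    {"delta_pos": [0, 0, 2.5], "turn": [0, 0, 0], "hand": 1},
    {"delta_pos": [0, 0, 2.5], "turn": [0, 0, 0], "hand": 0.5},
    {"delta_pos": [0, 0, 2.5], "turn": [0, 0, 0], "hand": 0.5},
    {"delta_pos": [0, 0, 2.5], "turn": [0, 0, 0], "hand": 0.5},
    {"delta_pos": [0, 0, 2.5], "turn": [0, 0, 0], "hand": 0.5},
    {"delta_pos": [0, 0, 2.5], "turn": [0, 0, 0], "hand": 0.5},
  ],
  squeeze=15,
)

```text
clock: 9.93
eef_pos: [379.8, 320.0, -33.5]
eef_rot: [-3.142, -0.0, -3.087]
wrist_force: [0.2, -0.3, -0.3]
finger_gap: 59.0
```

Request:
carry_out(
  series=[
    {"delta_pos": [0, 0, 10], "turn": [0, 0, 0], "hand": 0.5},
    {"delta_pos": [0, 0, 40], "turn": [0, 0, 0], "hand": 0.5},
    {"delta_pos": [0, 0, 75], "turn": [0, 0, 0], "hand": 0.5},
    {"delta_pos": [0, 0, 100], "turn": [0, 0, 0], "hand": 0.5},
    {"delta_pos": [0, 0, 100], "turn": [0, 0, 0], "hand": 0.5},
    {"delta_pos": [0, 0, 100], "turn": [0, 0, 0], "hand": 0.5},
  ],
)

```text
clock: 10.68
eef_pos: [379.5, 319.8, 65.9]
eef_rot: [-3.141, -0.001, -3.087]
wrist_force: [-0.2, -0.6, -1.3]
finger_gap: 59.2
```

```bash
cat >> h.py <<'E'
def shot(n,x0,x1,y0,y1,k,out,g=1.6):
    s=camera(n);b=cv2.resize(s[y0:y1,x0:x1],None,fx=k,fy=k,interpolation=2)
    cv2.imwrite('pics/'+out,np.clip(b.astype(float)*g,0,255).astype(np.uint8)[:,:,::-1]);return s
E
python3 - <<'E'
from h import *
s=shot('side',135,225,120,195,8,'b1.png');S=read_state();print(S['eef_pos'],S['finger_gap'])
print(blob(s,'teal',(170,155),40))
e=blob(s,'teal',(170,155),40)[0]
for z in (66,68,70,72):print(z,ray('side',e,z+3).round(1))
E
```

```text
[379.36386772 319.65940876  65.59302669] 59.13639593233556
((165.55421447753906, 152.02633666992188), (12.498822212219238, 14.12023639678955))
66 [389.  357.6  69. ]
68 [388.1 355.6  71. ]
70 [387.2 353.6  73. ]
72 [386.3 351.5  75. ]
```

View pics/b1.png

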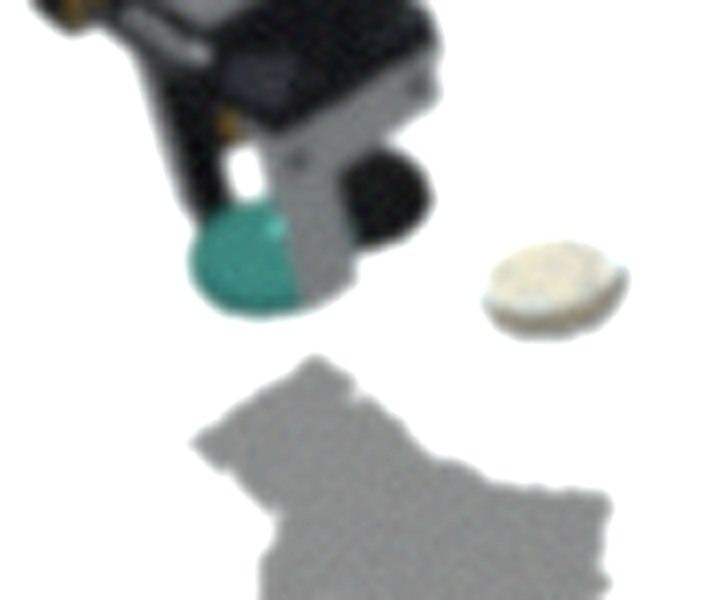

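```bash
python3 - <<'E'
from h import *
s=camera('side')
h=cv2.cvtColor(s,cv2.COLOR_RGB2HSV);m=cv2.inRange(h,np.array((78,60,50)),np.array((98,255,255)));m[:, 200:]=0;m[:130]=0;m[190:]=0
ys,xs=np.nonzero(m[:, :]);k=xs>140;xs=xs[k];ys=ys[k];print('seen',xs.min(),xs.max(),ys.min(),ys.max())
th=np.linspace(0,2*np.pi,100)
def ext(c):
    P=[proj('side',[c[0]+30*np.cos(a),c[1]+30*np.sin(a),z]) for a in th for z in(c[2],c[2]+6)];P=np.array(P);return P[:,0].min().round(1),P[:,0].max().round(1),P[:,1].min().round(1),P[:,1].max().round(1)
for x in(375,380,385):
  for z in (96,99): print(x,z,ext((x,320,z)))
E
```

```text
seen 159 172 145 158
375 96 (np.float64(155.9), np.float64(177.7), np.float64(145.3), np.float64(161.7))
375 99 (np.float64(155.6), np.float64(177.5), np.float64(144.5), np.float64(160.9))
380 96 (np.float64(157.4), np.float64(179.2), np.float64(144.5), np.float64(160.8))
380 99 (np.float64(157.1), np.float64(179.0), np.float64(143.7), np.float64(160.0))
385 96 (np.float64(158.9), np.float64(180.6), np.float64(143.6), np.float64(159.9))
385 99 (np.float64(158.6), np.float64(180.4), np.float64(142.9), np.float64(159.1))
```

Request:
carry_out(
  series=[
    {"delta_pos": [13, -33, 0], "turn": [0, 0, 0], "hand": 0.5},
    {"delta_pos": [31, -80, 0], "turn": [0, 0, 0], "hand": 0.5},
    {"delta_pos": [50, -127, 0], "turn": [0, 0, 0], "hand": 0.5},
    {"delta_pos": [69, -174, 0], "turn": [0, 0, 0], "hand": 0.5},
    {"delta_pos": [87, -221, 0], "turn": [0, 0, 0], "hand": 0.5},
    {"delta_pos": [106, -268, 0], "turn": [0, 0, 0], "hand": 0.5},
    {"delta_pos": [124, -315, 0], "turn": [0, 0, 0], "hand": 0.5},
    {"delta_pos": [138, -350, 0], "turn": [0, 0, 0], "hand": 0.5},
  ],
)

```text
clock: 11.78
eef_pos: [517.9, -31.9, 65.6]
eef_rot: [3.141, -0.001, -3.088]
wrist_force: [-0.0, 0.4, -0.7]
finger_gap: 59.4
```

Request:
carry_out(
  series=[
    {"delta_pos": [8.4, -21.4, 0], "turn": [0, 0, 0], "hand": 0.5},
    {"delta_pos": [8.4, -21.4, 0], "turn": [0, 0, 0], "hand": 0.5},
    {"delta_pos": [8.4, -21.4, 0], "turn": [0, 0, 0], "hand": 0.5},
    {"delta_pos": [8.4, -21.4, 0], "turn": [0, 0, 0], "hand": 0.5},
  ],
)

```text
clock: 12.28
eef_pos: [525.9, -50.5, 66.4]
eef_rot: [3.141, -0.0, -3.086]
wrist_force: [0.2, 0.4, -1.2]
finger_gap: 58.9
```

```bash
python3 - <<'E'
from h import *
s=shot('side',245,345,150,240,6,'b2.png',1.3);S=read_state();print(S['eef_pos'],S['eef_rot'],S['finger_gap'],S['joints'])
t=shot('top',230,340,130,240,5,'b3.png',1.6)
E
```

```text
[526.04713604 -50.63459894  66.51348552] [ 3.14153655e+00 -1.27492661e-04 -3.08638961e+00] 59.032733376912404 [-1.65285746e-01  3.63121463e-01  1.69368127e+00  3.03753607e-05
  1.08492659e+00 -1.79129930e+00]
```

View pics/b2.png

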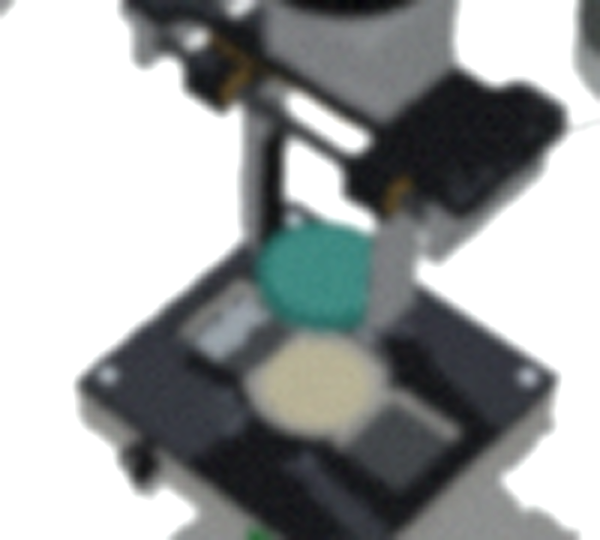

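View pics/b3.png

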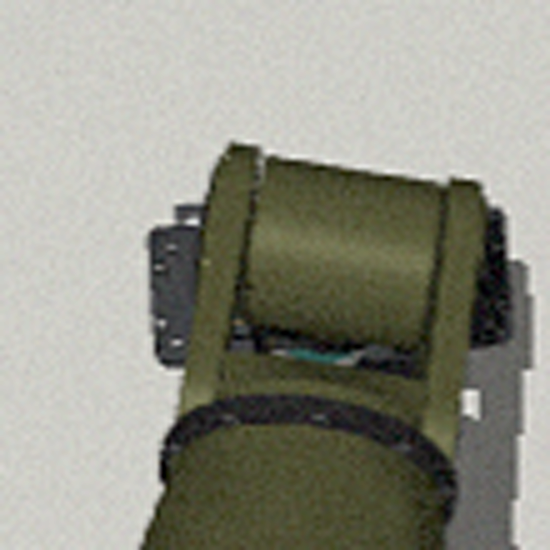

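```bash
python3 - <<'E'
from h import *
s=camera('side')
h=cv2.cvtColor(s,cv2.COLOR_RGB2HSV);m=cv2.inRange(h,np.array((78,60,50)),np.array((98,255,255)));mm=np.zeros_like(m);mm[175:215,280:325]=255;m&=mm
cs,_=cv2.findContours(m,0,1);c=max(cs,key=cv2.contourArea);print(cv2.boundingRect(c))
r=cv2.boundingRect(c)
th=np.linspace(0,2*np.pi,100)
def ext(c):
    P=[proj('side',[c[0]+30*np.cos(a),c[1]+30*np.sin(a),z]) for a in th for z in(c[2],c[2]+6)];P=np.array(P);return P[:,0].min().round(1),P[:,0].max().round(1),P[:,1].min().round(1),P[:,1].max().round(1)
for x,y,z in((526,-51.4,98.5),(526,-46.4,98.5),(531,-51.4,98.5),(526,-51.4,95)):print(x,y,z,ext((x,y,z)))
# base top corners/screws predicted
R=lambda p:np.array([526,-51.4,0])+np.array([p[0]*np.cos(.054)-p[1]*np.sin(.054),p[0]*np.sin(.054)+p[1]*np.cos(.054),p[2]])
for p in((-64,70,32),(64,-70,32),(-64,-70,32),(0,0,26)):
    print(p,((proj('side',R(p))-[245,150])*6).round())
E
```

```text
(287, 186, 20, 19)
526 -51.4 98.5 (np.float64(286.7), np.float64(310.1), np.float64(186.8), np.float64(206.1))
526 -46.4 98.5 (np.float64(285.3), np.float64(308.7), np.float64(185.8), np.float64(205.0))
531 -51.4 98.5 (np.float64(288.0), np.float64(311.4), np.float64(185.8), np.float64(205.1))
526 -51.4 95 (np.float64(286.6), np.float64(310.0), np.float64(187.7), np.float64(207.0))
(-64, 70, 32) [104. 376.]
(64, -70, 32) [524. 379.]
(-64, -70, 32) [339. 552.]
(0, 0, 26) [313. 386.]
```

Request:
carry_out(
  series=[
    {"delta_pos": [0, -0.8, 0], "turn": [0.0047, -0.085, 0], "hand": 0.5},
    {"delta_pos": [0, -0.8, 0], "turn": [0.0095, -0.17, 0], "hand": 0.5},
    {"delta_pos": [0, -0.8, 0], "turn": [0.0095, -0.17, 0], "hand": 0.5},
    {"delta_pos": [0, -0.8, 0], "turn": [0.0095, -0.17, 0], "hand": 0.5},
  ],
)

```text
clock: 12.92
eef_pos: [526.6, -52.1, 66.9]
eef_rot: [3.141, 0.169, -3.087]
wrist_force: [-0.5, -0.2, -0.5]
finger_gap: 59.0
```

```bash
python3 - <<'E'
from h import *
s=shot('side',245,345,150,240,6,'b4.png',1.3);S=read_state();print(S['eef_pos'],S['eef_rot'],S['finger_gap'],S['joints'])
h=cv2.cvtColor(s,cv2.COLOR_RGB2HSV);m=cv2.inRange(h,np.array((78,60,50)),np.array((98,255,255)));mm=np.zeros_like(m);mm[175:220,270:325]=255;m&=mm
cs,_=cv2.findContours(m,0,1);c=max(cs,key=cv2.contourArea);print(cv2.boundingRect(c))
th=np.linspace(0,2*np.pi,100)
t=.17
def ext(c):
    P=[proj('side',[c[0]+30*np.cos(a)*np.cos(t)-z*np.sin(t),c[1]+30*np.sin(a),c[2]+z*np.cos(t)+30*np.cos(a)*np.sin(t)]) for a in th for z in(0,6)];P=np.array(P);return P[:,0].min().round(1),P[:,0].max().round(1),P[:,1].min().round(1),P[:,1].max().round(1)
for x,y,z in((526,-51.4,98.5),(520,-51.4,98)):print(x,y,z,ext((x,y,z)))
E
```

```text
[526.68595178 -52.1455251   66.77524449] [ 3.1414456   0.16939462 -3.08714488] 59.05712168512443 [-0.19181993  0.26678633  1.83523697  0.05371552  0.87593795 -1.8480909 ]
(286, 188, 19, 19)
526 -51.4 98.5 (np.float64(286.5), np.float64(309.9), np.float64(186.2), np.float64(207.0))
520 -51.4 98 (np.float64(284.8), np.float64(308.3), np.float64(187.5), np.float64(208.4))
```

View pics/b4.png

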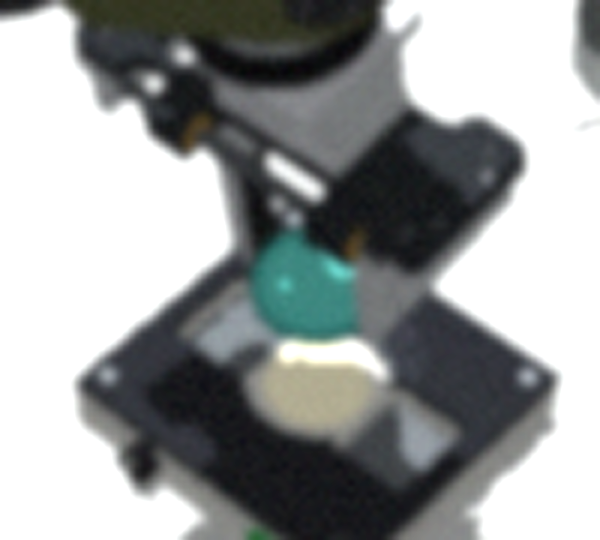

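The tilt is visible: the teal disc leans with its front edge down, and it has shifted about 5 mm toward -x. That matches a pivot 35 mm beyond the true tips. I'll compensate in x and descend partway.

Request:
carry_out(
  series=[
    {"delta_pos": [6, 0.8, -15], "turn": [0, 0, 0], "hand": 0.5},
    {"delta_pos": [6, 0.8, -35], "turn": [0, 0, 0], "hand": 0.5},
    {"delta_pos": [6, 0.8, -50], "turn": [0, 0, 0], "hand": 0.5},
    {"delta_pos": [6, 0.8, -50], "turn": [0, 0, 0], "hand": 0.5},
    {"delta_pos": [6, 0.8, -50], "turn": [0, 0, 0], "hand": 0.5},
  ],
)

```text
clock: 13.6
eef_pos: [532.6, -51.4, 16.9]
eef_rot: [3.141, 0.171, -3.087]
wrist_force: [-1.0, 0.0, -0.0]
finger_gap: 59.3
```

```bash
python3 - <<'E'
from h import *
s=shot('side',260,335,175,245,8,'b5.png',1.5);S=read_state();print(S['eef_pos'],S['eef_rot'],S['wrist_force'])
h=cv2.cvtColor(s,cv2.COLOR_RGB2HSV);m=cv2.inRange(h,np.array((78,60,50)),np.array((98,255,255)));mm=np.zeros_like(m);mm[175:230,270:325]=255;m&=mm
cs,_=cv2.findContours(m,0,1);c=max(cs,key=cv2.contourArea);print(cv2.boundingRect(c))
th=np.linspace(0,2*np.pi,100)
t=.17
def ext(c):
    P=[proj('side',[c[0]+30*np.cos(a)*np.cos(t)-z*np.sin(t),c[1]+30*np.sin(a),c[2]+z*np.cos(t)+30*np.cos(a)*np.sin(t)]) for a in th for z in(0,6)];P=np.array(P);return P[:,0].min().round(1),P[:,0].max().round(1),P[:,1].min().round(1),P[:,1].max().round(1)
for x,y,z in((526,-51.4,49),(531,-51.4,49)):print(x,y,z,ext((x,y,z)))
E
```

```text
[532.64866888 -51.45086623  17.09705442] [ 3.14152102  0.17106958 -3.08739195] [ 0.57540315  0.62721431 -1.31998697]
(287, 198, 18, 20)
526 -51.4 49 (np.float64(286.1), np.float64(308.8), np.float64(198.4), np.float64(218.7))
531 -51.4 49 (np.float64(287.5), np.float64(310.0), np.float64(197.4), np.float64(217.7))
```

View pics/b5.png

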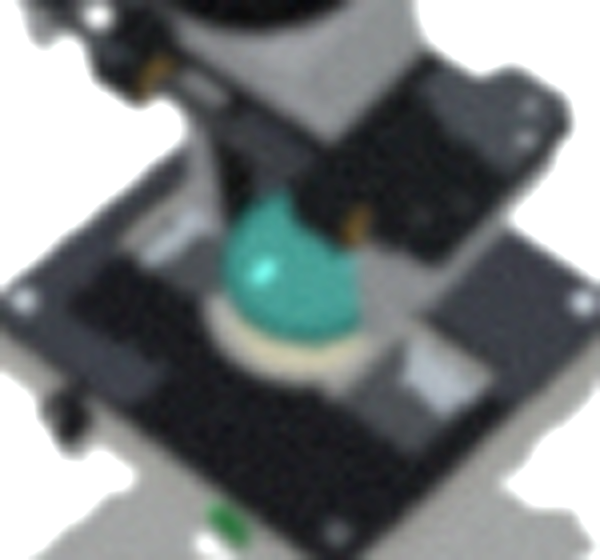

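Request:
carry_out(
  series=[
    {"delta_pos": [0, 0, -6], "turn": [0, 0, 0], "hand": 0.5},
    {"delta_pos": [0, 0, -11], "turn": [0, 0, 0], "hand": 0.5},
    {"delta_pos": [0, 0, -14], "turn": [0, 0, 0], "hand": 0.5},
    {"delta_pos": [0, 0, -16], "turn": [0, 0, 0], "hand": 0.5},
    {"delta_pos": [0, 0, -16], "turn": [0, 0, 0], "hand": 0.5},
    {"delta_pos": [0, 0, -16], "turn": [0, 0, 0], "hand": 0.5},
  ],
)

```text
clock: 14.4
eef_pos: [532.3, -51.4, 0.6]
eef_rot: [3.141, 0.17, -3.087]
wrist_force: [-0.5, -0.4, -1.0]
finger_gap: 59.3
```

```bash
python3 - <<'E'
from h import *
s=shot('side',260,335,175,245,8,'b6.png',1.5);S=read_state();print(S['eef_pos'],S['eef_rot'],S['wrist_force'])
E
```

```text
[532.29980482 -51.39013837   0.66473707] [ 3.14138375  0.17042804 -3.08735463] [ 0.32728445  0.55432326 -0.97551161]
```

View pics/b6.png

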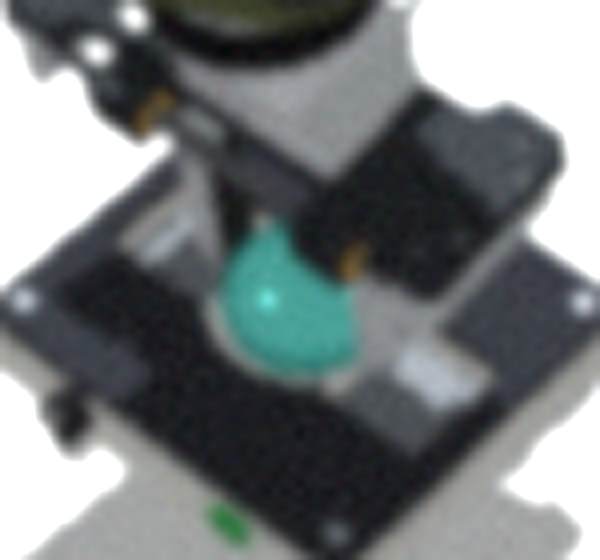

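The disc's front edge is in the seat mouth, with a thin ring of seat showing around it. I'll go down 2 mm more and then level it.

Request:
carry_out(
  series=[
    {"delta_pos": [0, 0, -2], "turn": [0, 0, 0], "hand": 0.5},
    {"delta_pos": [0, 0, -2], "turn": [0, 0, 0], "hand": 0.5},
    {"delta_pos": [-1.5, 0, -3.2], "turn": [-0.0024, 0.0425, 0], "hand": 0.5},
    {"delta_pos": [-3, 0, -4.4], "turn": [-0.0047, 0.085, 0], "hand": 0.5},
    {"delta_pos": [-4.5, 0, -5.6], "turn": [-0.0071, 0.1275, 0], "hand": 0.5},
    {"delta_pos": [-6, 0, -6.5], "turn": [-0.0095, 0.17, 0], "hand": 0.5},
    {"delta_pos": [-6, 0, -6.5], "turn": [-0.0095, 0.17, 0], "hand": 0.5},
  ],
)

```text
clock: 15.32
eef_pos: [526.5, -51.3, -6.1]
eef_rot: [-3.142, 0.0, -3.087]
wrist_force: [-0.2, -1.2, -0.4]
finger_gap: 59.5
```

```bash
python3 - <<'E'
from h import *
s=shot('side',260,335,175,245,8,'b7.png',1.5);S=read_state();print(S['eef_pos'],S['eef_rot'],S['wrist_force'])
E
```

```text
[526.29988976 -51.33239272  -6.14344318] [ 3.14149517e+00  6.06099853e-04 -3.08734390e+00] [-0.62245904  1.2153265   0.16054334]
```

View pics/b7.png

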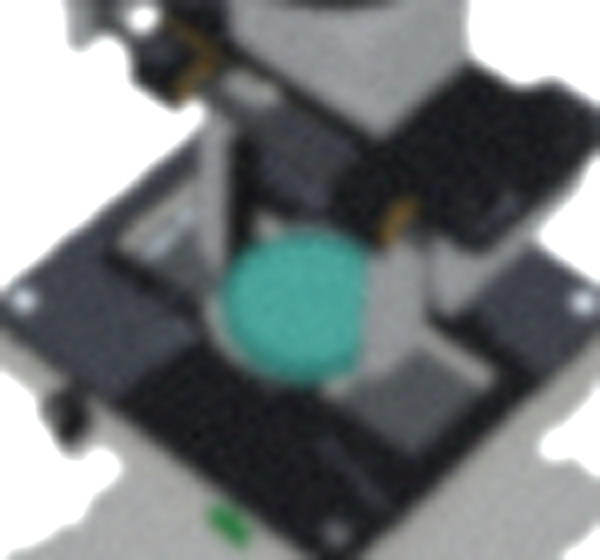

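Now it's level and in the seat. I'll lower the last millimetre or two, then release.

Request:
carry_out(
  series=[
    {"delta_pos": [0, 0, -1], "turn": [0, 0, 0], "hand": 0.5},
    {"delta_pos": [0, 0, -1.6], "turn": [0, 0, 0], "hand": 0.5},
    {"delta_pos": [0, 0, -1.6], "turn": [0, 0, 0], "hand": 0.5},
  ],
)

```text
clock: 15.75
eef_pos: [526.2, -51.4, -7.5]
eef_rot: [-3.142, 0.0, -3.087]
wrist_force: [0.4, 1.0, -0.4]
finger_gap: 59.3
```

Request:
carry_out(
  series=[
    {"delta_pos": [0, 0, -1.6], "turn": [0, 0, 0], "hand": 0.72},
    {"delta_pos": [0, 0, -1.6], "turn": [0, 0, 0], "hand": 0.8},
    {"delta_pos": [0, 0, -1.6], "turn": [0, 0, 0], "hand": 0.8},
    {"delta_pos": [0, 0, -1.6], "turn": [0, 0, 0], "hand": 0.8},
    {"delta_pos": [0, 0, 15], "turn": [0, 0, 0], "hand": 0.8},
    {"delta_pos": [0, 0, 60], "turn": [0, 0, 0], "hand": 0.8},
    {"delta_pos": [0, 0, 110], "turn": [0, 0, 0], "hand": 0.8},
    {"delta_pos": [0, 60, 110], "turn": [0, 0, 0], "hand": 0.8},
  ],
)

```text
clock: 16.75
eef_pos: [528.5, 7.0, 107.5]
eef_rot: [-3.14, 0.008, -3.092]
wrist_force: [0.1, 0.7, -1.7]
finger_gap: 74.7
```

```bash
python3 - <<'E'
from h import *
s=shot('side',260,335,175,245,8,'b8.png',1.5);S=read_state();print(S['eef_pos'],S['eef_rot'],S['wrist_force'])
t=camera('top');print(blob(s,'teal',(298,211),15),ray('side',blob(s,'teal',(298,211),15)[0],32))
E
```

```text
[526.92730982  14.32892623 105.53798249] [ 3.14059785  0.0045809  -3.08719484] [ 0.22629358  4.41369575 -0.8553239 ]
((297.9384765625, 213.0972900390625), (18.171789169311523, 22.222997665405273)) [526.83533256 -53.07381708  32.        ]
```

View pics/b8.png

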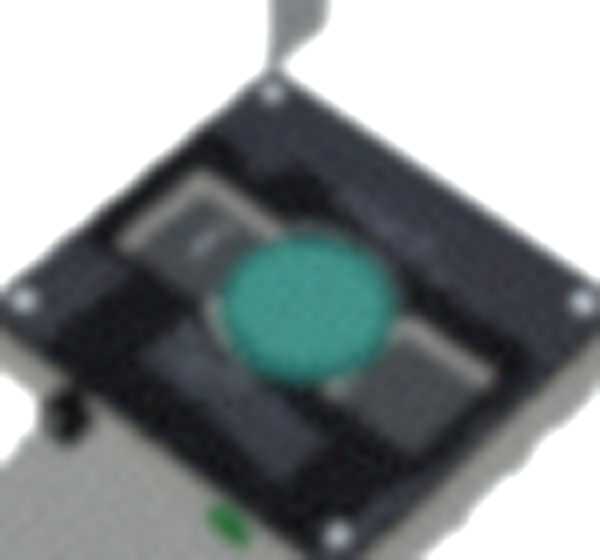

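Request:
carry_out(
  series=[
    {"delta_pos": [-4, 50, 0], "turn": [0, 0, 0], "hand": 0.82},
    {"delta_pos": [-9, 100, 0], "turn": [0, 0, 0], "hand": 0.82},
    {"delta_pos": [-14, 150, 0], "turn": [0, 0, 0], "hand": 0.82},
    {"delta_pos": [-19, 200, -10], "turn": [0, 0, 0], "hand": 0.82},
    {"delta_pos": [-24, 250, -20], "turn": [0, 0, 0], "hand": 0.82},
    {"delta_pos": [-28, 300, -35], "turn": [0, 0, 0], "hand": 0.82},
    {"delta_pos": [-30, 322.5, -42], "turn": [0, 0, 0], "hand": 0.82},
    {"delta_pos": [-30, 322.5, -42], "turn": [0, 0, 0], "hand": 0.82},
  ],
)

```text
clock: 17.85
eef_pos: [496.0, 331.5, 60.4]
eef_rot: [-3.141, -0.001, -3.086]
wrist_force: [0.4, -1.0, 0.3]
finger_gap: 77.0
```

```bash
python3 - <<'E'
from h import *
t=shot('top',250,335,155,230,8,'c4.png',1.8);s=shot('side',155,255,105,180,7,'c5.png',1.4);S=read_state();print(S['eef_pos'])
b=blob(t,'teal',(293,194),16);print(b,ray('top',b[0],32))
E
```

```text
[496.68444804 330.08636038  61.01841259]
((293.5633544921875, 193.98428344726562), (19.349578857421875, 19.78458023071289)) [525.9861355  -53.10331413  32.        ]
```

View pics/c4.png

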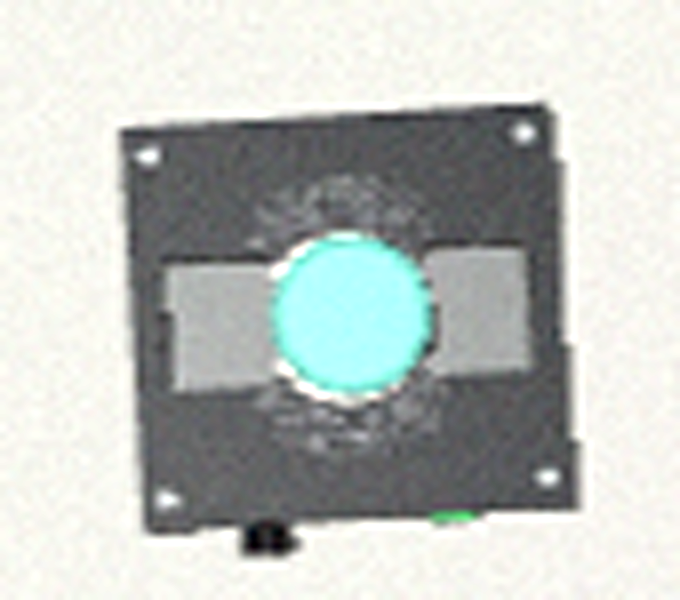

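View pics/c5.png

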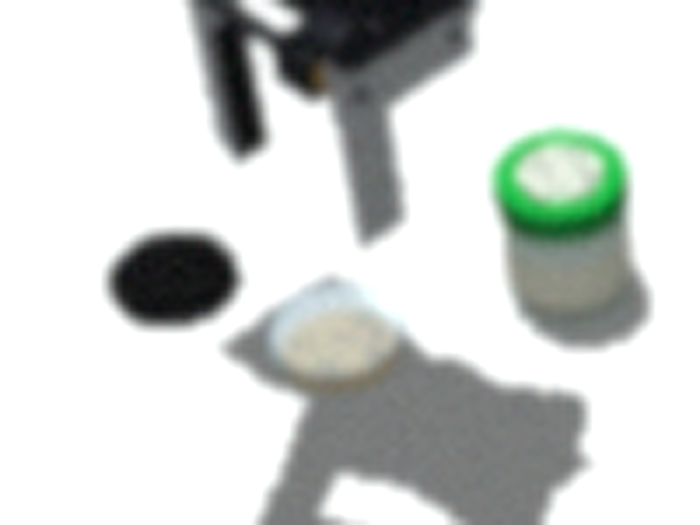

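The disc is seated with a thin ring all round, its centre about 2 mm off the base centre in y, inside the 5 mm limit. Next the dish: lower to a tip height of about 4 mm and grip.

Request:
carry_out(
  series=[
    {"delta_pos": [0, 0, -30], "turn": [0, 0, 0], "hand": 0.82},
    {"delta_pos": [0, 0, -60], "turn": [0, 0, 0], "hand": 0.82},
    {"delta_pos": [0, 0, -78], "turn": [0, 0, 0], "hand": 0.82},
    {"delta_pos": [0, 0, -87], "turn": [0, 0, 0], "hand": 0.82},
    {"delta_pos": [0, 0, -91], "turn": [0, 0, 0], "hand": 0.82},
    {"delta_pos": [0, 0, -91], "turn": [0, 0, 0], "hand": 0.82},
    {"delta_pos": [0, 0, -91], "turn": [0, 0, 0], "hand": 0.82},
  ],
)

```text
clock: 18.82
eef_pos: [496.6, 331.3, -29.9]
eef_rot: [3.141, 0.001, -3.087]
wrist_force: [0.2, -0.2, -0.2]
finger_gap: 76.9
```

```bash
python3 - <<'E'
from h import *
s=shot('side',165,245,115,175,10,'c6.png',1.8);S=read_state();print(S['eef_pos'],S['wrist_force'],S['finger_gap'])
E
```

```text
[496.51367387 331.33429431 -29.92902204] [-0.4603638   0.74089223  0.71921386] 77.05327786756878
```

View pics/c6.png

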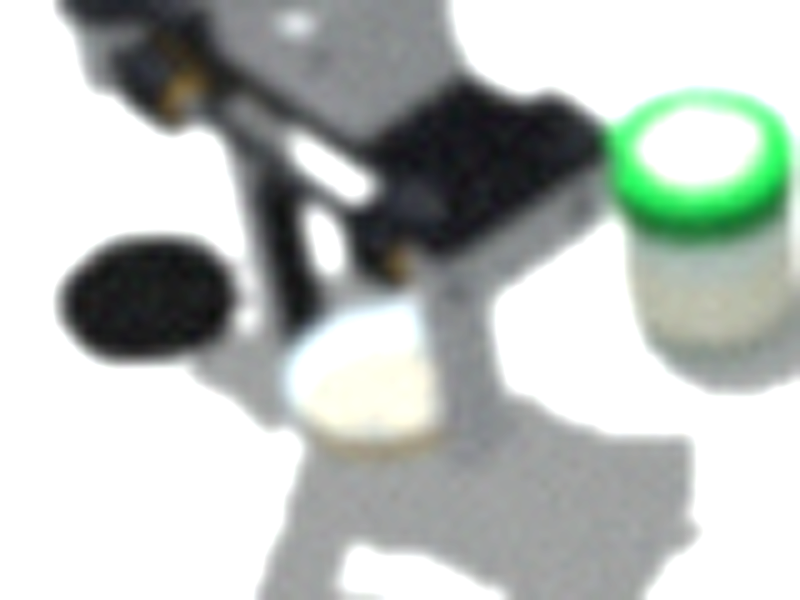

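The fingers straddle the dish. I'll grip gently and lift, and watch that the dish stays level.

Request:
carry_out(
  series=[
    {"delta_pos": [0, 0, 0], "turn": [0, 0, 0], "hand": 0.5},
    {"delta_pos": [0, 0, 0], "turn": [0, 0, 0], "hand": 0.5},
    {"delta_pos": [0, 0, 0], "turn": [0, 0, 0], "hand": 0.5},
    {"delta_pos": [0, 0, 0], "turn": [0, 0, 0], "hand": 0.5},
    {"delta_pos": [0, 0, 5], "turn": [0, 0, 0], "hand": 0.5},
    {"delta_pos": [0, 0, 15], "turn": [0, 0, 0], "hand": 0.5},
    {"delta_pos": [0, 0, 30], "turn": [0, 0, 0], "hand": 0.5},
    {"delta_pos": [0, 0, 30], "turn": [0, 0, 0], "hand": 0.5},
  ],
  squeeze=12,
)

```text
clock: 19.88
eef_pos: [497.1, 331.6, 1.3]
eef_rot: [3.14, 0.003, -3.087]
wrist_force: [-0.5, 0.9, 0.5]
finger_gap: 59.9
```

```bash
python3 - <<'E'
from h import *
s=shot('side',165,245,115,175,10,'c7.png',1.4);S=read_state();print(S['eef_pos'],S['wrist_force'],S['finger_gap'])
E
```

```text
[4.96597980e+02 3.31326846e+02 2.91606770e-01] [-0.60349912 -0.59857287 -0.59046875] 59.6352647044253
```

View pics/c7.png

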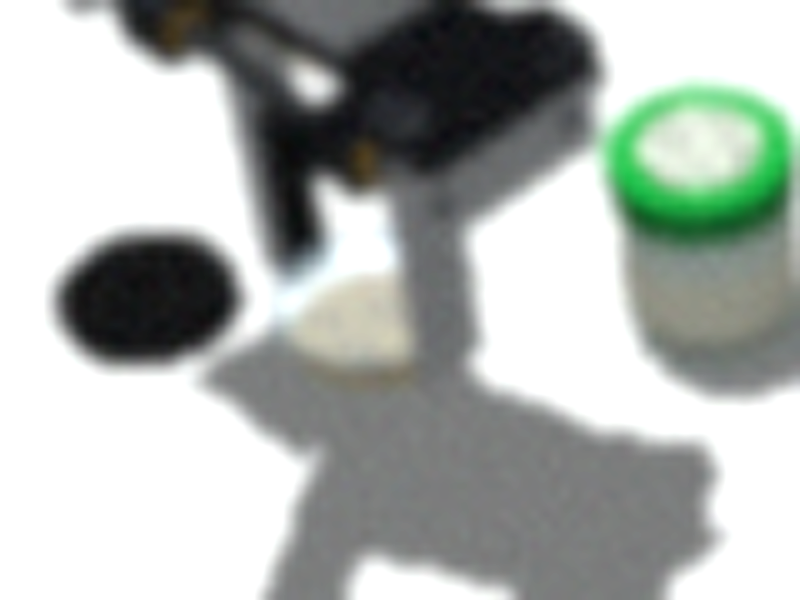

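The dish is lifted and level. I'll carry it over the base.

Request:
carry_out(
  series=[
    {"delta_pos": [0, 0, 30], "turn": [0, 0, 0], "hand": 0.5},
    {"delta_pos": [2, -25, 50], "turn": [0, 0, 0], "hand": 0.5},
    {"delta_pos": [5, -65, 60], "turn": [0, 0, 0], "hand": 0.5},
    {"delta_pos": [9, -115, 60], "turn": [0, 0, 0], "hand": 0.5},
    {"delta_pos": [13, -165, 60], "turn": [0, 0, 0], "hand": 0.5},
    {"delta_pos": [17, -215, 60], "turn": [0, 0, 0], "hand": 0.5},
    {"delta_pos": [21, -265, 60], "turn": [0, 0, 0], "hand": 0.5},
    {"delta_pos": [25, -315, 60], "turn": [0, 0, 0], "hand": 0.5},
  ],
)

```text
clock: 20.92
eef_pos: [521.0, 14.5, 59.2]
eef_rot: [3.142, -0.0, -3.087]
wrist_force: [-0.6, 0.5, -0.2]
finger_gap: 59.7
```

Request:
carry_out(
  series=[
    {"delta_pos": [2.5, -40, 0], "turn": [0, 0, 0], "hand": 0.5},
    {"delta_pos": [4.5, -68.5, 0], "turn": [0, 0, 0], "hand": 0.5},
    {"delta_pos": [4.5, -68.5, -15], "turn": [0, 0, 0], "hand": 0.5},
    {"delta_pos": [4.5, -68.5, -30], "turn": [0, 0, 0], "hand": 0.5},
    {"delta_pos": [4.5, -68.5, -40], "turn": [0, 0, 0], "hand": 0.5},
    {"delta_pos": [4.5, -68.5, -40], "turn": [0, 0, 0], "hand": 0.5},
  ],
)

```text
clock: 21.68
eef_pos: [525.2, -51.6, 18.4]
eef_rot: [3.141, -0.002, -3.086]
wrist_force: [-0.5, -0.8, 0.1]
finger_gap: 59.7
```

```bash
python3 - <<'E'
from h import *
s=shot('side',260,335,165,235,8,'c8.png',1.5);S=read_state();print(S['eef_pos'],S['wrist_force'],S['finger_gap'])
E
```

```text
[525.58640026 -51.80775032  19.12939659] [-0.10668787  0.46499671 -0.70921204] 59.46611302994246
```

View pics/c8.png

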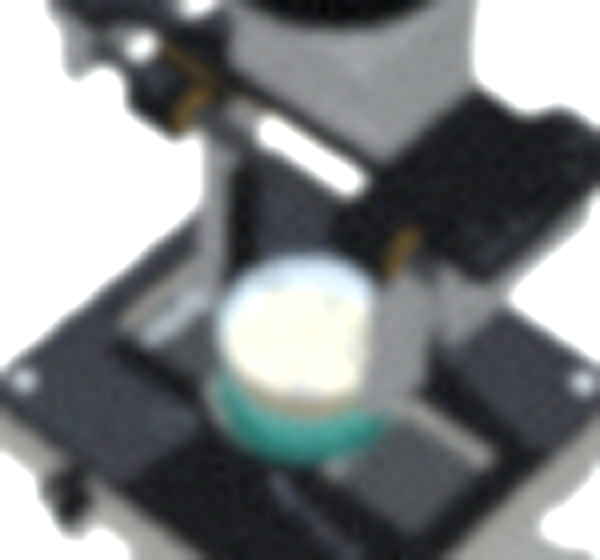

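Request:
carry_out(
  series=[
    {"delta_pos": [0, 0, -8], "turn": [0, 0, 0], "hand": 0.5},
    {"delta_pos": [0, 0, -14], "turn": [0, 0, 0], "hand": 0.5},
    {"delta_pos": [0, 0, -17], "turn": [0, 0, 0], "hand": 0.5},
    {"delta_pos": [0, 0, -17.5], "turn": [0, 0, 0], "hand": 0.5},
    {"delta_pos": [0, 0, -17.5], "turn": [0, 0, 0], "hand": 0.5},
  ],
)

```text
clock: 22.35
eef_pos: [525.8, -52.4, 2.1]
eef_rot: [-3.142, 0.0, -3.087]
wrist_force: [0.3, 0.8, 0.3]
finger_gap: 59.7
```

```bash
python3 - <<'E'
from h import *
s=shot('side',260,335,165,235,8,'c9.png',1.3);S=read_state();print(S['eef_pos'],S['wrist_force'],S['finger_gap'])
E
```

```text
[525.83474247 -52.41640384   2.09619915] [-0.53408653  0.52575374 -0.59026163] 59.39121179600013
```

View pics/c9.png

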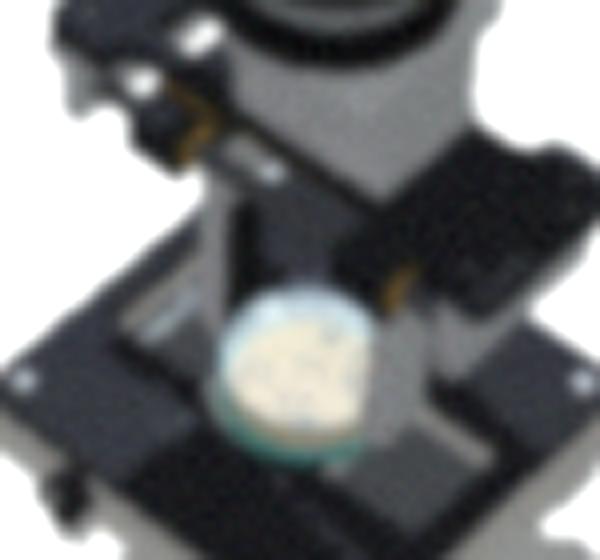

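Request:
carry_out(
  series=[
    {"delta_pos": [0, 0, -0.5], "turn": [0, 0, 0], "hand": 0.5},
    {"delta_pos": [0, 0, -1], "turn": [0, 0, 0], "hand": 0.5},
    {"delta_pos": [0, 0, -1], "turn": [0, 0, 0], "hand": 0.5},
  ],
)

```text
clock: 22.78
eef_pos: [525.9, -52.4, 1.5]
eef_rot: [-3.141, 0.0, -3.087]
wrist_force: [-2.7, -0.2, 6.6]
finger_gap: 59.3
```

Request:
carry_out(
  series=[
    {"delta_pos": [0, 0, 0], "turn": [0, 0, 0], "hand": 0.75},
    {"delta_pos": [0, 0, 0], "turn": [0, 0, 0], "hand": 0.82},
    {"delta_pos": [0, 0, 0], "turn": [0, 0, 0], "hand": 0.82},
    {"delta_pos": [0, 0, 0], "turn": [0, 0, 0], "hand": 0.82},
    {"delta_pos": [0, 0, 15], "turn": [0, 0, 0], "hand": 0.82},
    {"delta_pos": [0, 0, 60], "turn": [0, 0, 0], "hand": 0.82},
    {"delta_pos": [0, 0, 100], "turn": [0, 0, 0], "hand": 0.82},
    {"delta_pos": [0, 50, 100], "turn": [0, 0, 0], "hand": 0.82},
  ],
)

```text
clock: 23.78
eef_pos: [527.6, -3.7, 105.2]
eef_rot: [-3.14, 0.007, -3.091]
wrist_force: [0.7, -0.4, -0.9]
finger_gap: 77.3
```

Request:
carry_out(
  series=[
    {"delta_pos": [12, 50, 0], "turn": [0, 0, 0], "hand": 0.95},
    {"delta_pos": [24, 100, 0], "turn": [0, 0, 0], "hand": 0.95},
    {"delta_pos": [36, 150, 0], "turn": [0, 0, 0], "hand": 0.95},
    {"delta_pos": [48, 200, -5], "turn": [0, 0, 0], "hand": 0.95},
    {"delta_pos": [60, 250, -15], "turn": [0, 0, 0], "hand": 0.95},
    {"delta_pos": [71.5, 292.5, -25], "turn": [0, 0, 0], "hand": 0.95},
    {"delta_pos": [71.5, 292.5, -30], "turn": [0, 0, 0], "hand": 0.95},
    {"delta_pos": [71.5, 292.5, -30], "turn": [0, 0, 0], "hand": 0.95},
  ],
)

```text
clock: 24.78
eef_pos: [597.0, 289.6, 71.2]
eef_rot: [-3.141, -0.0, -3.087]
wrist_force: [0.7, -0.2, 0.4]
finger_gap: 88.8
```

```bash
python3 - <<'E'
from h import *
t=shot('top',250,335,155,230,8,'d1.png',1.5);s=shot('side',195,285,85,160,8,'d2.png',1.4);S=read_state();print(S['eef_pos'])
E
```

```text
[597.48557449 289.14007123  71.88446978]
```

View pics/d1.png

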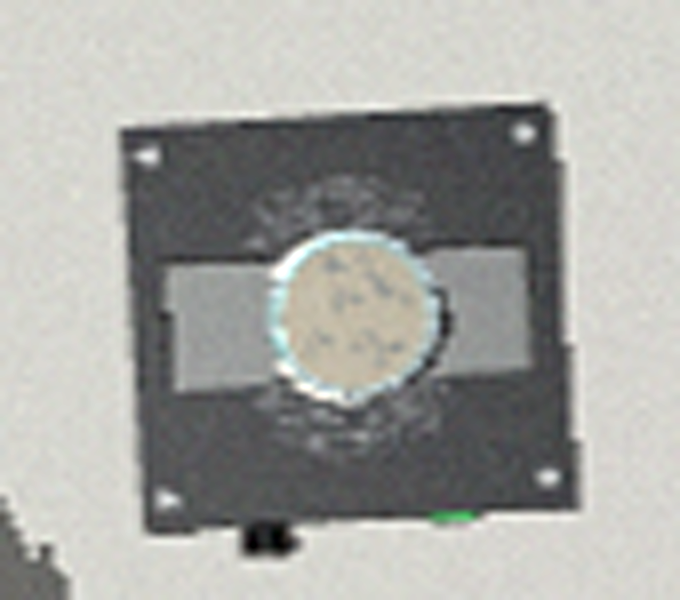

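View pics/d2.png

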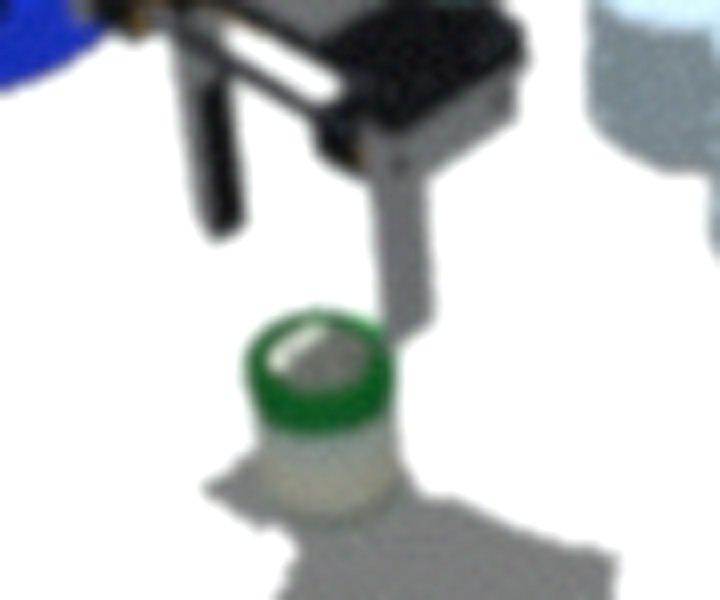

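The dish is centred on the disc. The jar is centred below the fingers, so I'll grip its lid.

Request:
carry_out(
  series=[
    {"delta_pos": [0, 0, -20], "turn": [0, 0, 0], "hand": 0.95},
    {"delta_pos": [0, 0, -40], "turn": [0, 0, 0], "hand": 0.95},
    {"delta_pos": [0, 0, -56], "turn": [0, 0, 0], "hand": 0.95},
    {"delta_pos": [0, 0, -56], "turn": [0, 0, 0], "hand": 0.95},
    {"delta_pos": [0, 0, -56], "turn": [0, 0, 0], "hand": 0.5},
    {"delta_pos": [0, 0, -56], "turn": [0, 0, 0], "hand": 0.5},
    {"delta_pos": [0, 0, -56], "turn": [0, 0, 0], "hand": 0.5},
    {"delta_pos": [0, 0, -56], "turn": [0, 0, 0], "hand": 0.5},
  ],
  squeeze=20,
)

```text
clock: 25.88
eef_pos: [597.5, 290.3, 15.5]
eef_rot: [3.141, 0.001, -3.087]
wrist_force: [-0.2, 1.0, 2.1]
finger_gap: 59.7
```

Request:
carry_out(
  series=[
    {"delta_pos": [0, 0, 0], "turn": [0, 0, 0], "hand": 0.5},
    {"delta_pos": [0, 0, 15], "turn": [0, 0, 0], "hand": 0.5},
    {"delta_pos": [0, 0, 40], "turn": [0, 0, 0], "hand": 0.5},
    {"delta_pos": [0, 0, 70], "turn": [0, 0, 0], "hand": 0.5},
    {"delta_pos": [0, 0, 80], "turn": [0, 0, 0], "hand": 0.5},
    {"delta_pos": [0, 0, 80], "turn": [0, 0, 0], "hand": 0.5},
  ],
)

```text
clock: 26.62
eef_pos: [597.3, 290.1, 95.2]
eef_rot: [3.141, 0.001, -3.087]
wrist_force: [-0.4, 0.5, -1.4]
finger_gap: 59.8
```

```bash
python3 - <<'E'
from h import *
s=shot('side',195,285,85,160,8,'d3.png',1.4);S=read_state();print(S['eef_pos'],S['finger_gap'])
E
```

```text
[596.91238668 289.95170722  94.19356677] 59.42600345767174
```

View pics/d3.png

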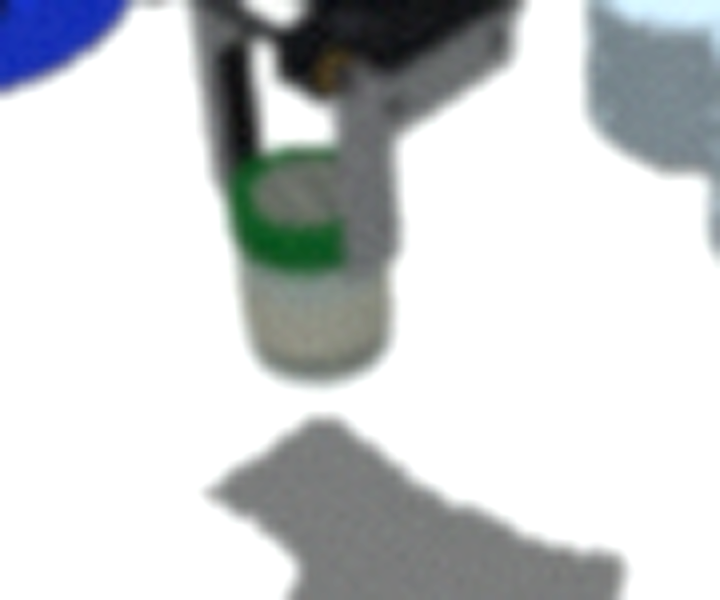

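Request:
carry_out(
  series=[
    {"delta_pos": [5, -25, 0], "turn": [0, 0, 0], "hand": 0.5},
    {"delta_pos": [13, -70, 0], "turn": [0, 0, 0], "hand": 0.5},
    {"delta_pos": [22, -117, 0], "turn": [0, 0, 0], "hand": 0.5},
    {"delta_pos": [31, -164, 0], "turn": [0, 0, 0], "hand": 0.5},
    {"delta_pos": [40, -211, 0], "turn": [0, 0, 0], "hand": 0.5},
    {"delta_pos": [49, -258, 0], "turn": [0, 0, 0], "hand": 0.5},
    {"delta_pos": [57, -300, 0], "turn": [0, 0, 0], "hand": 0.5},
    {"delta_pos": [62, -325, 0], "turn": [0, 0, 0], "hand": 0.5},
  ],
)

```text
clock: 27.68
eef_pos: [658.9, -36.7, 93.6]
eef_rot: [3.141, -0.002, -3.089]
wrist_force: [0.2, 0.9, -0.8]
finger_gap: 59.7
```

Request:
carry_out(
  series=[
    {"delta_pos": [1.5, -9, 0], "turn": [0, 0, 0], "hand": 0.5},
    {"delta_pos": [1.5, -9, -20], "turn": [0, 0, 0], "hand": 0.5},
    {"delta_pos": [1.5, -9, -40], "turn": [0, 0, 0], "hand": 0.5},
    {"delta_pos": [1.5, -9, -60], "turn": [0, 0, 0], "hand": 0.5},
    {"delta_pos": [1.5, -9, -74], "turn": [0, 0, 0], "hand": 0.5},
    {"delta_pos": [1.5, -9, -78], "turn": [0, 0, 0], "hand": 0.5},
    {"delta_pos": [1.5, -9, -78], "turn": [0, 0, 0], "hand": 0.5},
  ],
)

```text
clock: 28.55
eef_pos: [660.9, -43.8, 17.1]
eef_rot: [-3.142, 0.0, -3.087]
wrist_force: [0.4, 0.1, -1.2]
finger_gap: 59.5
```

```bash
python3 - <<'E'
from h import *
s=shot('side',255,365,130,230,6,'d4.png',1.4);S=read_state();print(S['eef_pos'],S['finger_gap'],S['wrist_force'])
E
```

```text
[661.1147962  -43.93655903  17.51586453] 59.62722060781273 [ 1.27691285 -0.41117784 -1.63681184]
```

View pics/d4.png

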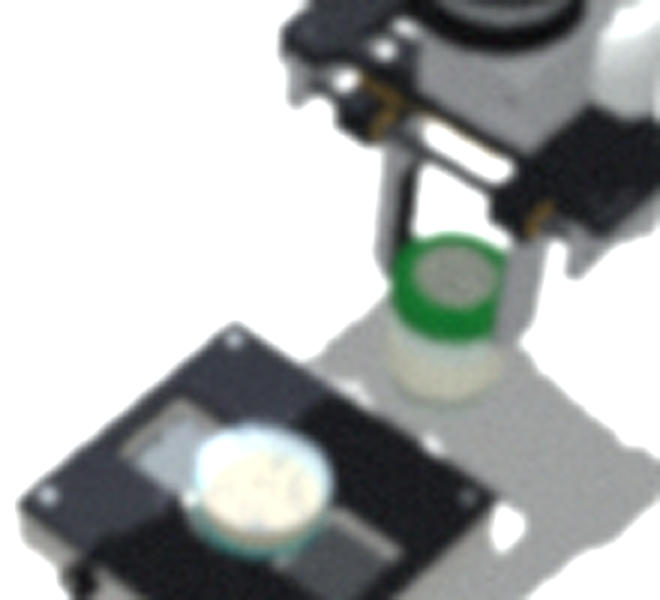

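Request:
carry_out(
  series=[
    {"delta_pos": [0, 0, -1], "turn": [0, 0, 0], "hand": 0.5},
    {"delta_pos": [0, 0, -2], "turn": [0, 0, 0], "hand": 0.5},
    {"delta_pos": [0, 0, -2], "turn": [0, 0, 0], "hand": 0.5},
    {"delta_pos": [0, 0, -2], "turn": [0, 0, 0], "hand": 0.8},
    {"delta_pos": [0, 0, -2], "turn": [0, 0, 0], "hand": 0.85},
    {"delta_pos": [0, 0, -2], "turn": [0, 0, 0], "hand": 0.85},
    {"delta_pos": [0, 0, -2], "turn": [0, 0, 0], "hand": 0.85},
  ],
)

```text
clock: 29.48
eef_pos: [660.7, -43.9, 14.9]
eef_rot: [-3.142, -0.0, -3.087]
wrist_force: [-0.1, 0.9, 0.7]
finger_gap: 80.2
```

Request:
carry_out(
  series=[
    {"delta_pos": [0, 0, 20], "turn": [0, 0, 0], "hand": 0.85},
    {"delta_pos": [0, 0, 60], "turn": [0, 0, 0], "hand": 0.85},
    {"delta_pos": [-8, -40, 80], "turn": [0, 0, -0.1], "hand": 0.85},
    {"delta_pos": [-16, -85, 80], "turn": [0, 0, -0.2], "hand": 0.85},
    {"delta_pos": [-24, -130, 80], "turn": [0, 0, -0.3], "hand": 0.85},
    {"delta_pos": [-32, -175, 80], "turn": [0, 0, -0.3], "hand": 0.85},
    {"delta_pos": [-40, -220, 80], "turn": [0, 0, -0.3], "hand": 0.85},
    {"delta_pos": [-48, -261.5, 80], "turn": [0, 0, -0.3], "hand": 0.85},
  ],
)

```text
clock: 30.48
eef_pos: [612.5, -307.1, 96.7]
eef_rot: [-3.141, 0.001, 2.896]
wrist_force: [-0.4, 0.1, 0.2]
finger_gap: 79.9
```

Request:
carry_out(
  series=[
    {"delta_pos": [0, 0, -5], "turn": [0, 0, 0], "hand": 0.85},
    {"delta_pos": [0, 0, -5], "turn": [0, 0, 0], "hand": 0.85},
    {"delta_pos": [0, 0, -5], "turn": [0, 0, 0], "hand": 0.85},
  ],
)

```text
clock: 30.85
eef_pos: [613.2, -304.2, 90.6]
eef_rot: [-3.142, 0.0, 2.897]
wrist_force: [0.1, -0.5, 0.0]
finger_gap: 80.1
```

```bash
python3 - <<'E'
from h import *
s=shot('side',335,445,195,295,6,'e1.png',1.4);S=read_state();print(S['eef_pos'],S['eef_rot'],S['joints'][5])
cv2.imwrite('pics/e1b.png',s[:,:,::-1])
E
```

```text
[ 613.2366793  -304.30760462   90.52434665] [-3.14153072e+00  4.94216814e-04  2.89719222e+00] -1.840564682199532
```

View pics/e1.png

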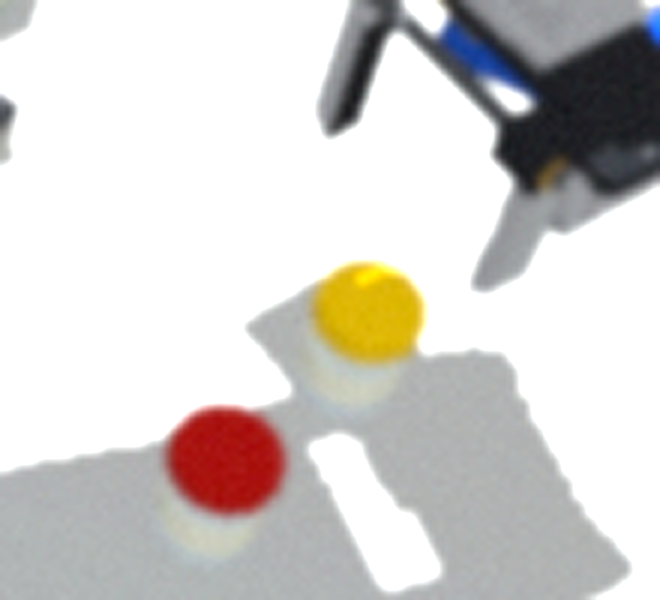

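View pics/e1b.png

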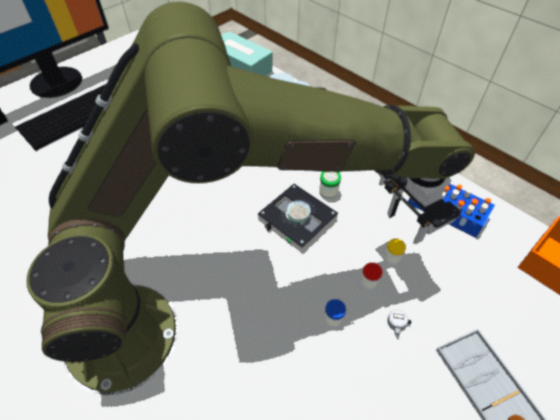

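The jar stands upright behind the base. The fingers straddle the yellow cap at (368,312) with red clear below, so I'll grip the yellow pot.

Request:
carry_out(
  series=[
    {"delta_pos": [0, 0, -30], "turn": [0, 0, 0], "hand": 0.85},
    {"delta_pos": [0, 0, -60], "turn": [0, 0, 0], "hand": 0.85},
    {"delta_pos": [0, 0, -84], "turn": [0, 0, 0], "hand": 0.85},
    {"delta_pos": [0, 0, -84], "turn": [0, 0, 0], "hand": 0.85},
    {"delta_pos": [0, 0, -84], "turn": [0, 0, 0], "hand": 0.35},
    {"delta_pos": [0, 0, -84], "turn": [0, 0, 0], "hand": 0.35},
    {"delta_pos": [0, 0, -84], "turn": [0, 0, 0], "hand": 0.35},
    {"delta_pos": [0, 0, -84], "turn": [0, 0, 0], "hand": 0.35},
  ],
  squeeze=20,
)

```text
clock: 31.9
eef_pos: [612.9, -305.5, 6.4]
eef_rot: [-3.141, 0.001, 2.896]
wrist_force: [0.5, 0.3, 2.8]
finger_gap: 44.3
```

Request:
carry_out(
  series=[
    {"delta_pos": [0, 0, 0], "turn": [0, 0, 0], "hand": 0.35},
    {"delta_pos": [0, 0, 0], "turn": [0, 0, 0], "hand": 0.35},
    {"delta_pos": [0, 0, 15], "turn": [0, 0, 0], "hand": 0.35},
    {"delta_pos": [0, 0, 50], "turn": [0, 0, 0], "hand": 0.35},
    {"delta_pos": [0, 0, 90], "turn": [0, 0, 0], "hand": 0.35},
    {"delta_pos": [0, 0, 110], "turn": [0, 0, 0], "hand": 0.35},
    {"delta_pos": [0, 0, 110], "turn": [0, 0, 0], "hand": 0.35},
  ],
)

```text
clock: 32.78
eef_pos: [613.2, -305.6, 117.1]
eef_rot: [-3.141, 0.002, 2.896]
wrist_force: [0.0, 0.5, -0.9]
finger_gap: 44.4
```

```bash
python3 - <<'E'
from h import *
s=shot('side',335,445,175,295,5,'e2.png',1.4);S=read_state();print(S['eef_pos'],S['eef_rot'],S['finger_gap'])
E
```

```text
[ 612.53859241 -305.29047761  115.30002737] [ 3.14148317e+00 -4.80557392e-04  2.89580336e+00] 44.43156319307391
```

View pics/e2.png

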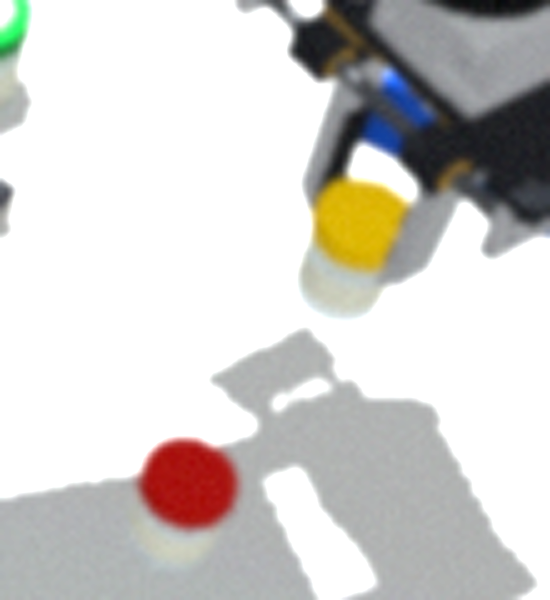

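Request:
carry_out(
  series=[
    {"delta_pos": [-6, 25, 0], "turn": [0, 0, 0], "hand": 0.35},
    {"delta_pos": [-17, 70, 0], "turn": [0, 0, 0], "hand": 0.35},
    {"delta_pos": [-29, 120, 0], "turn": [0, 0, 0], "hand": 0.35},
    {"delta_pos": [-41, 170, 0], "turn": [0, 0, 0], "hand": 0.35},
    {"delta_pos": [-53, 220, 0], "turn": [0, 0, 0], "hand": 0.35},
    {"delta_pos": [-65, 270, 0], "turn": [0, 0, 0], "hand": 0.35},
    {"delta_pos": [-77, 320, 0], "turn": [0, 0, 0], "hand": 0.35},
    {"delta_pos": [-88, 365, 0], "turn": [0, 0, 0], "hand": 0.35},
  ],
)

```text
clock: 33.83
eef_pos: [523.2, 61.2, 114.2]
eef_rot: [-3.141, -0.003, 2.896]
wrist_force: [-0.8, -0.4, 0.1]
finger_gap: 44.8
```

Request:
carry_out(
  series=[
    {"delta_pos": [-6, 23.5, 0], "turn": [0, 0, 0], "hand": 0.35},
    {"delta_pos": [-6, 23.5, -20], "turn": [0, 0, 0], "hand": 0.35},
    {"delta_pos": [-6, 23.5, -50], "turn": [0, 0, 0], "hand": 0.35},
    {"delta_pos": [-6, 23.5, -80], "turn": [0, 0, 0], "hand": 0.35},
    {"delta_pos": [-6, 23.5, -102], "turn": [0, 0, 0], "hand": 0.35},
    {"delta_pos": [-6, 23.5, -108], "turn": [0, 0, 0], "hand": 0.35},
    {"delta_pos": [-6, 23.5, -109.5], "turn": [0, 0, 0], "hand": 0.35},
    {"delta_pos": [-6, 23.5, -109.5], "turn": [0, 0, 0], "hand": 0.35},
  ],
)

```text
clock: 34.83
eef_pos: [518.4, 83.0, 6.3]
eef_rot: [-3.141, -0.001, 2.896]
wrist_force: [-0.2, 0.7, -0.0]
finger_gap: 44.8
```

```bash
python3 - <<'E'
from h import *
s=shot('side',235,345,140,260,5,'e3.png',1.4);S=read_state();print(S['eef_pos'],S['eef_rot'],S['finger_gap'],S['wrist_force'])
E
```

```text
[518.42205839  83.0656055    6.20654466] [-3.14137441e+00 -6.53941095e-04  2.89572134e+00] 44.58999689018864 [ 0.75341887  0.19590613 -0.0031927 ]
```

View pics/e3.png

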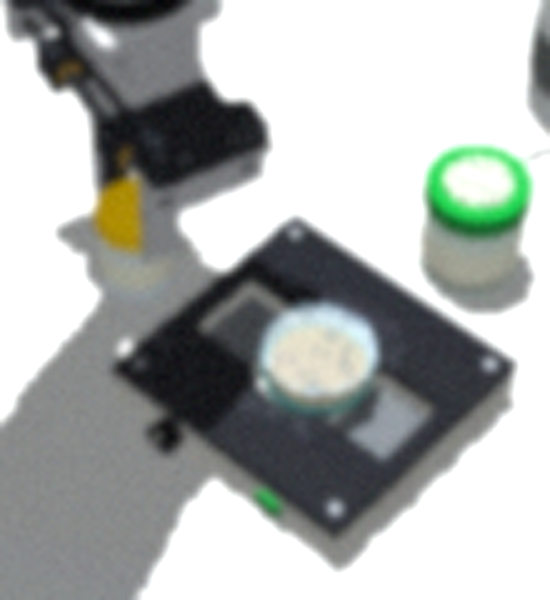

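The yellow pot is beside the left side of the base. I'll set it down, release with a small opening, lift, and go over to the blue pot.

Request:
carry_out(
  series=[
    {"delta_pos": [0, 0, -0.5], "turn": [0, 0, 0], "hand": 0.35},
    {"delta_pos": [0, 0, -0.5], "turn": [0, 0, 0], "hand": 0.64},
    {"delta_pos": [0, 0, -0.5], "turn": [0, 0, 0], "hand": 0.64},
    {"delta_pos": [0, 0, -0.5], "turn": [0, 0, 0], "hand": 0.64},
    {"delta_pos": [0, 0, 10], "turn": [0, 0, 0], "hand": 0.64},
    {"delta_pos": [0, 0, 35], "turn": [0, 0, 0], "hand": 0.64},
    {"delta_pos": [0, 0, 70], "turn": [0, 0, 0], "hand": 0.64},
    {"delta_pos": [0, 0, 100], "turn": [0, 0, 0], "hand": 0.64},
  ],
)

```text
clock: 35.88
eef_pos: [518.9, 83.1, 108.5]
eef_rot: [3.141, 0.001, 2.896]
wrist_force: [1.1, 0.4, 0.5]
finger_gap: 60.3
```

Request:
carry_out(
  series=[
    {"delta_pos": [-17, -48, 0], "turn": [0, 0, -0.1], "hand": 0.85},
    {"delta_pos": [-34, -96, 0], "turn": [0, 0, -0.2], "hand": 0.85},
    {"delta_pos": [-51, -144, 0], "turn": [0, 0, -0.3], "hand": 0.85},
    {"delta_pos": [-68, -192, 0], "turn": [0, 0, -0.3], "hand": 0.85},
    {"delta_pos": [-85, -240, 0], "turn": [0, 0, -0.3], "hand": 0.85},
    {"delta_pos": [-102, -288, 0], "turn": [0, 0, -0.3], "hand": 0.85},
    {"delta_pos": [-119, -336, 0], "turn": [0, 0, -0.3], "hand": 0.85},
    {"delta_pos": [-136, -384, -5], "turn": [0, 0, -0.3], "hand": 0.85},
  ],
)

```text
clock: 36.88
eef_pos: [382.2, -302.7, 102.5]
eef_rot: [-3.141, 0.002, 2.596]
wrist_force: [0.7, 0.1, -0.1]
finger_gap: 80.1
```

Request:
carry_out(
  series=[
    {"delta_pos": [-5, -10, -10], "turn": [0, 0, 0], "hand": 0.85},
    {"delta_pos": [-5, -10, -10], "turn": [0, 0, 0], "hand": 0.85},
    {"delta_pos": [-5, -10, -10], "turn": [0, 0, 0], "hand": 0.85},
  ],
)

```text
clock: 37.25
eef_pos: [378.3, -310.0, 91.8]
eef_rot: [3.142, 0.0, 2.597]
wrist_force: [0.5, 1.1, 0.1]
finger_gap: 80.0
```

```bash
python3 - <<'E'
from h import *
s=shot('side',235,445,140,340,3,'f1.png',1.4);S=read_state();print(S['eef_pos'],S['eef_rot'],S['joints'][5])
b=blob(s,'blue',(335,309),12);print(b,ray('side',b[0],60))
E
```

```text
[ 378.39026911 -309.98281247   91.90330443] [3.14157046e+00 5.02385747e-04 2.59716067e+00] -1.7877511160674529
((334.8726806640625, 309.04669189453125), (17.67099380493164, 19.838680267333984)) [ 375.43093897 -311.933743     60.        ]
```

View pics/f1.png

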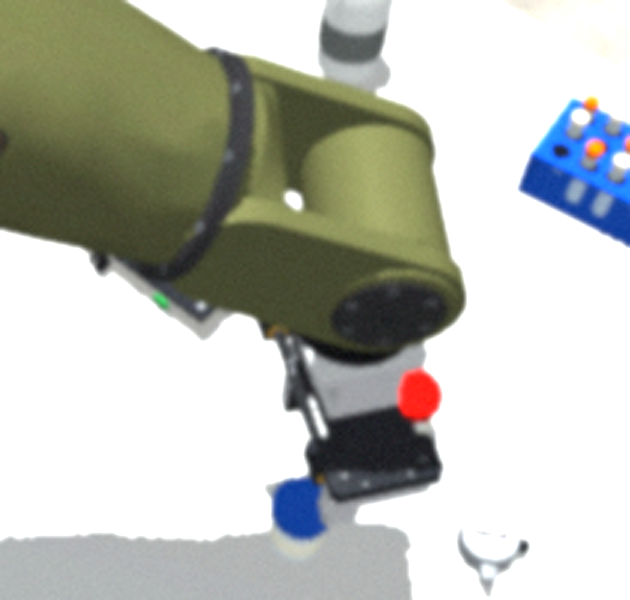

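Request:
carry_out(
  series=[
    {"delta_pos": [0, -0.5, -30], "turn": [0, 0, 0], "hand": 0.85},
    {"delta_pos": [0, -0.5, -60], "turn": [0, 0, 0], "hand": 0.85},
    {"delta_pos": [0, -0.5, -86], "turn": [0, 0, 0], "hand": 0.85},
    {"delta_pos": [0, -0.5, -86], "turn": [0, 0, 0], "hand": 0.85},
    {"delta_pos": [0, -0.5, -86], "turn": [0, 0, 0], "hand": 0.35},
    {"delta_pos": [0, -0.5, -86], "turn": [0, 0, 0], "hand": 0.35},
    {"delta_pos": [0, -0.5, -86], "turn": [0, 0, 0], "hand": 0.35},
    {"delta_pos": [0, -0.5, -86], "turn": [0, 0, 0], "hand": 0.35},
  ],
  squeeze=20,
)

```text
clock: 38.3
eef_pos: [377.9, -311.5, 5.8]
eef_rot: [-3.141, 0.001, 2.596]
wrist_force: [1.0, 0.9, 1.0]
finger_gap: 44.5
```

Request:
carry_out(
  series=[
    {"delta_pos": [0, 0, 0], "turn": [0, 0, 0], "hand": 0.35},
    {"delta_pos": [0, 0, 0], "turn": [0, 0, 0], "hand": 0.35},
    {"delta_pos": [0, 0, 15], "turn": [0, 0, 0], "hand": 0.35},
    {"delta_pos": [0, 0, 50], "turn": [0, 0, 0], "hand": 0.35},
    {"delta_pos": [0, 0, 90], "turn": [0, 0, 0], "hand": 0.35},
    {"delta_pos": [0, 0, 110], "turn": [0, 0, 0], "hand": 0.35},
    {"delta_pos": [0, 0, 110], "turn": [0, 0, 0], "hand": 0.35},
  ],
)

```text
clock: 39.17
eef_pos: [378.2, -311.9, 117.1]
eef_rot: [-3.141, 0.003, 2.596]
wrist_force: [0.2, 0.4, -1.1]
finger_gap: 44.3
```

```bash
python3 - <<'E'
from h import *
s=shot('side',285,445,200,340,4,'f2.png',1.4);S=read_state();print(S['eef_pos'],S['eef_rot'],S['finger_gap'])
E
```

```text
[ 377.69254009 -311.38331256  115.72609016] [-3.14141831e+00  6.93493402e-04  2.59578234e+00] 44.441851071155114
```

View pics/f2.png

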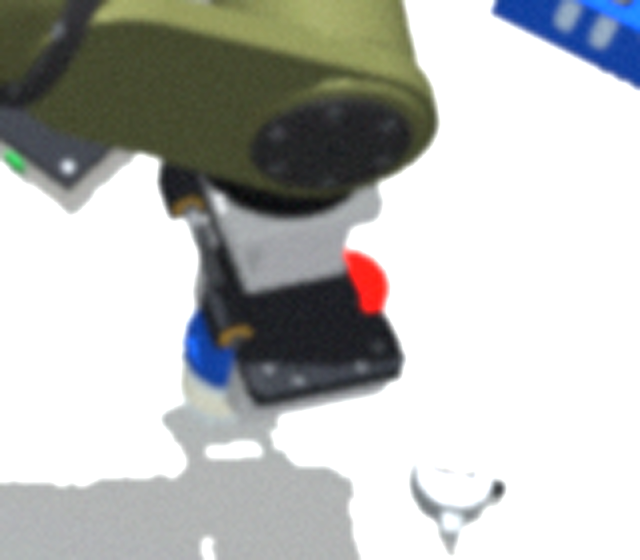

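Request:
carry_out(
  series=[
    {"delta_pos": [20, 16, 0], "turn": [0, 0, 0], "hand": 0.35},
    {"delta_pos": [58, 47, 0], "turn": [0, 0, 0], "hand": 0.35},
    {"delta_pos": [98, 79, 0], "turn": [0, 0, 0], "hand": 0.35},
    {"delta_pos": [135, 109, 0], "turn": [0, 0, 0], "hand": 0.35},
    {"delta_pos": [155.5, 125.5, 0], "turn": [0, 0, 0], "hand": 0.35},
    {"delta_pos": [155.5, 125.5, -25], "turn": [0, 0, 0], "hand": 0.35},
    {"delta_pos": [155.5, 125.5, -55], "turn": [0, 0, 0], "hand": 0.35},
    {"delta_pos": [155.5, 125.5, -80], "turn": [0, 0, 0], "hand": 0.35},
  ],
)

```text
clock: 40.22
eef_pos: [532.2, -185.4, 32.9]
eef_rot: [-3.141, -0.003, 2.596]
wrist_force: [0.5, 0.2, 0.0]
finger_gap: 44.6
```

```bash
python3 - <<'E'
from h import *
s=shot('side',255,395,190,320,4,'f3.png',1.4);S=read_state();print(S['eef_pos'],S['eef_rot'],S['finger_gap'])
E
```

```text
[ 530.71600016 -184.79933238   29.84035558] [-3.1405499  -0.00696463  2.59579605] 44.44773879476073
```

View pics/f3.png

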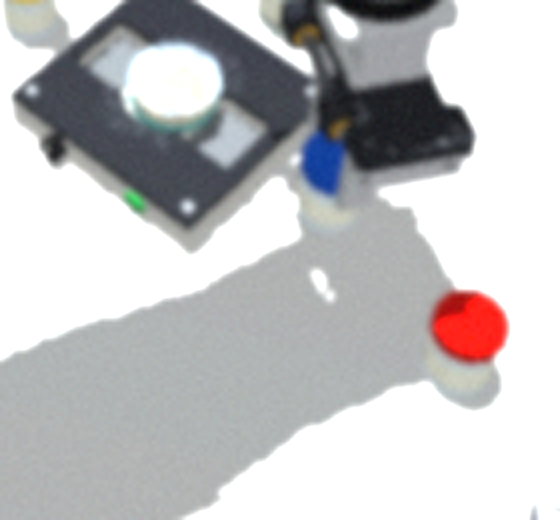

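Request:
carry_out(
  series=[
    {"delta_pos": [0, 0, -15], "turn": [0, 0, 0], "hand": 0.35},
    {"delta_pos": [0, 0, -26], "turn": [0, 0, 0], "hand": 0.35},
    {"delta_pos": [0, 0, -29.5], "turn": [0, 0, 0], "hand": 0.35},
    {"delta_pos": [0, 0, -30], "turn": [0, 0, 0], "hand": 0.35},
    {"delta_pos": [0, 0, -30], "turn": [0, 0, 0], "hand": 0.35},
  ],
)

```text
clock: 40.9
eef_pos: [533.5, -186.0, 5.8]
eef_rot: [3.141, 0.001, 2.596]
wrist_force: [0.3, 1.0, 1.3]
finger_gap: 44.3
```

Request:
carry_out(
  series=[
    {"delta_pos": [0, 0, 0], "turn": [0, 0, 0], "hand": 0.64},
    {"delta_pos": [0, 0, 0], "turn": [0, 0, 0], "hand": 0.64},
    {"delta_pos": [0, 0, 0], "turn": [0, 0, 0], "hand": 0.64},
    {"delta_pos": [0, 0, 10], "turn": [0, 0, 0], "hand": 0.64},
    {"delta_pos": [0, 0, 35], "turn": [0, 0, 0], "hand": 0.64},
    {"delta_pos": [0, 0, 75], "turn": [0, 0, 0], "hand": 0.64},
    {"delta_pos": [0, 0, 120], "turn": [0, 0, 0], "hand": 0.64},
    {"delta_pos": [-40, 0, 150], "turn": [0, 0, 0], "hand": 0.64},
  ],
)

```text
clock: 41.9
eef_pos: [494.1, -186.0, 158.0]
eef_rot: [3.141, 0.003, 2.597]
wrist_force: [0.5, -1.0, 0.0]
finger_gap: 59.8
```

Request:
carry_out(
  series=[
    {"delta_pos": [-25, 55, 0], "turn": [0, 0, 0], "hand": 0.64},
    {"delta_pos": [-50, 110, 0], "turn": [0, 0, 0], "hand": 0.64},
    {"delta_pos": [-75, 165, 0], "turn": [0, 0, 0], "hand": 0.64},
    {"delta_pos": [-100, 220, 0], "turn": [0, 0, 0], "hand": 0.64},
    {"delta_pos": [-125, 275, 0], "turn": [0, 0, 0], "hand": 0.64},
    {"delta_pos": [-150, 330, 0], "turn": [0, 0, 0], "hand": 0.64},
    {"delta_pos": [-175, 385, 0], "turn": [0, 0, 0], "hand": 0.64},
    {"delta_pos": [-190, 440, 0], "turn": [0, 0, 0], "hand": 0.64},
  ],
)

```text
clock: 42.9
eef_pos: [302.1, 255.9, 156.5]
eef_rot: [3.14, 0.001, 2.596]
wrist_force: [1.6, 0.2, 0.9]
finger_gap: 60.1
```

Request:
carry_out(
  series=[
    {"delta_pos": [-60, 60, 0], "turn": [0, 0, 0], "hand": 0.64},
    {"delta_pos": [-100, 150, 0], "turn": [0, 0, 0], "hand": 0.64},
    {"delta_pos": [-100, 200, 0], "turn": [0, 0, 0], "hand": 0.64},
    {"delta_pos": [-100, 200, 0], "turn": [0, 0, 0], "hand": 0.64},
    {"delta_pos": [-100, 200, 0], "turn": [0, 0, 0], "hand": 0.64},
    {"delta_pos": [-100, 200, 0], "turn": [0, 0, 0], "hand": 0.64},
  ],
)

```text
clock: 43.65
eef_pos: [203.4, 453.6, 155.7]
eef_rot: [3.142, 0.0, 2.596]
wrist_force: [0.0, 0.1, 0.0]
finger_gap: 60.3
```

```bash
python3 - <<'E'
from h import *
t=camera('top');s=camera('side');S=read_state();print(S['eef_pos'],S['clock'],S['wrist_force'])
cv2.imwrite('pics/g1.png',t[:,:,::-1]);cv2.imwrite('pics/g2.png',s[:,:,::-1])
b=cv2.resize(t[130:235,220:370],None,fx=5,fy=5,interpolation=2);cv2.imwrite('pics/g3.png',b[:,:,::-1])
b=cv2.resize(s[150:290,210:390],None,fx=4,fy=4,interpolation=2);cv2.imwrite('pics/g4.png',b[:,:,::-1])
E
```

```text
[203.67729826 453.34683556 155.89645788] 43.75 [ 0.36430954 -0.04271488 -0.24012934]
```

View pics/g1.png

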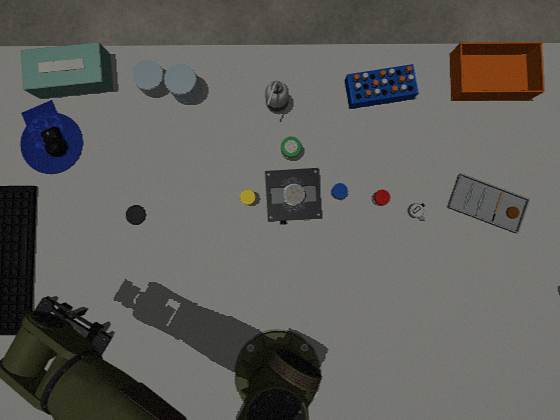

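View pics/g4.png

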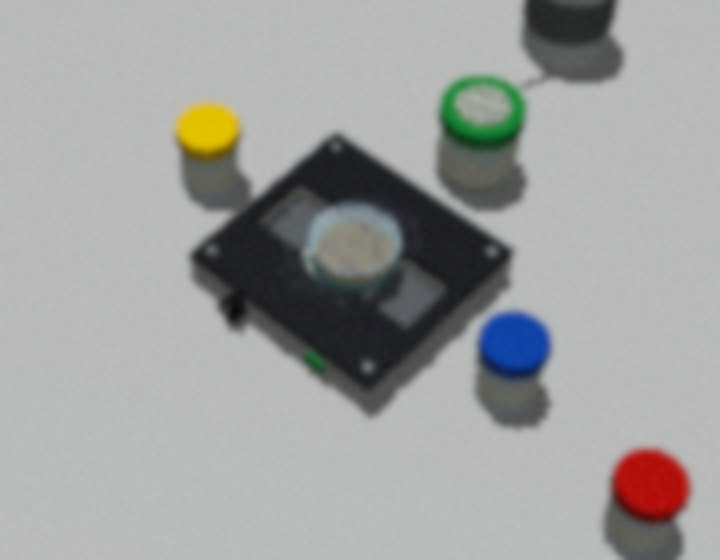

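```bash
python3 - <<'E'
from h import *
t=camera('top')
c,s_=np.cos(.054),np.sin(.054)
for n,nt,z in(('yellow',(248,197),60),('blue',(340,191),60),('green',(291,148),70),('red',(382,197),60)):
    a,_=blob(t,n,nt,20);p=ray('top',a,z)-[525.8,-51.3,0];print(n,p+[525.8,-51.3,0],'local',round(c*p[0]+s_*p[1],1),round(-s_*p[0]+c*p[1],1))
f=cv2.cvtColor(t,cv2.COLOR_RGB2HSV)
shot('top',250,335,155,230,8,'g5.png',1.5)
E
```

```text
yellow [517.07801067  81.36395803  60.        ] local -1.5 132.9
blue [ 532.53973524 -185.17840736   60.        ] local -0.5 -134.0
green [660.87680357 -44.7323894   70.        ] local 135.2 -0.7
red [ 513.27937377 -306.56370978   60.        ] local -26.3 -254.2
```

View pics/g5.png

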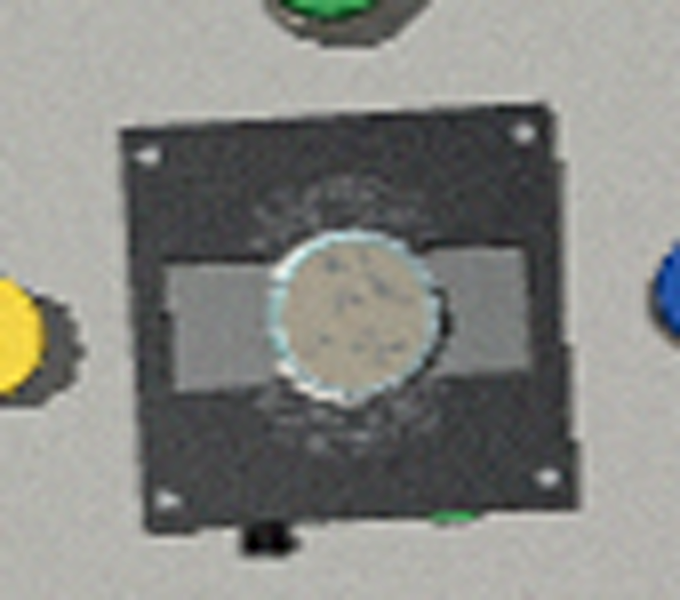

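```bash
python3 -c "
from cell import *
print(sign_off())"
```

```text
the job is handed in; nothing more can be done
None
```

The light base is set up as asked, and I handed the job in at about 44 s of the 131 s allowed. Sign-off gives no verdict, so the checks below are my own.

**What I did:** I put the frosted disc in front edge first at about 10° tilt, then levelled it and released it in the seat. I carried the dish level and set it on the disc. The jar, yellow pot and blue pot went behind, left and right of the base.

**Last checks, in base-frame coordinates (top camera, good to about 2 mm):**

| Item | x (mm) | y (mm) | Result |
|---|---|---|---|
| Yellow pot | -1.5 | 133 | in range, upright |
| Blue pot | -0.5 | -134 | in range, upright |
| Trap jar | 135 | -1 | in range, upright |
| Frosted disc | about 0 | about -2 | within the 5 mm limit |
| Dish | about 0 | about -2 | centred on the disc by eye, level |

- **Disc seating:** the disc's height was not measured directly. It looked level in the pictures, with an even thin ring of seat in front and behind. The dish also made contact at the height expected for a flush disc.
- **Bystanders:** the red pot measured within 1 mm of its first position. The black disc and tally counter looked unmoved by eye, but I did not measure them.
- **Arm:** it was parked clear of everything at the end.

**Disagreement with the description:** the real fingertips are about 35 mm short of the reported TCP. They touched the bench at a reported z of -35, with about 13 N. I used that contact to set all the heights and corrected the disc's tilt for the shifted pivot.

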